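# Press a reagent cartridge in a cam clamp and hold it

## Robot

A 6-joint arm with a two-finger parallel gripper is mounted at the origin on the work surface. World frame = base frame: x ahead of the robot, y to its left, z up, the work surface at z = 0. Lengths are in m, angles in rad, forces in N, time in s.
With the tool pointing down it reaches from about 0.25 to 0.775 m from the base axis. Payload 4 kg.
Tool frame: the origin (TCP) lies midway between the tips of the shut fingers; the grasp point (between the pads) lies 19 mm behind it; y points along the fingers, x is the direction in which the jaws open and shut, and the axes are right-handed (so a half turn about y gives the same grasp; the last joint's range is limited). The gripper opens to 94 mm and grips with 3 to 60 N. Pads are 16 mm wide; open, the fingers measure 119 mm over their backs; the gripper's body (75 mm by 177 mm) begins 78 mm behind the grasp point.
Start: joints at [-0.103, 0.087, 1.371, -0, 1.684, -0.103], TCP at [0.55, -0, 0.206] pointing down, gripper open.
Joint ranges: [-3.1, 3.1], [-0.76, 2.03], [0.27, 2.55], [-1.08, 4.22], [0.17, 2.65], [-2.57, 2.57]. Speed limits (rad/s): [2.79, 2.79, 3.14, 3.14, 3.14, 3.14].

## Interface

Orientations are given as [roll, pitch, yaw] about the fixed x, y, z axes, in that order (R = Rz(yaw) Ry(pitch) Rx(roll)).
In Python, from bench import robot, snapshot, camera_info, ticket gives the robot as it stands.
- The arm moves only by the shell command python3 -m creep 'ROWS'. ROWS is JSON, a list of rows, each an object with "slide": the shift along the tool's x, y, z in mm, a list of three; "roll": the turn about the tool's y in degrees; "grip": the closure, from 0 (fully open) to 1 (shut). In form: [{"slide": [x, y, z], "roll": roll, "grip": grip}, ...]. A call has 1 to 20 rows; each row is the pose to reach, as a shift and turn from the pose commanded when the call began, along the tool's axes at that moment; what a row does not reach only later rows make up. A row lasts 1/12 s, in which the tool goes at most 41.7 mm and 7.16 degrees, less where a joint would pass 70% of its speed; a pose out of reach is approached as far as the arm can. A call with a gripper value outside its range is refused whole. The fingers move at their own pace and stop on an object; the grip force is fixed at half the most. Time passes only in rows, so rows that repeat a pose let the fingers close. It gives the time, the measured TCP pose, the force and the opening at its end, in the units of the state.
- robot.get_obs(): the state, without advancing time (a new reading comes with each control period).
- snapshot(name): name is "scene" or "side" or "wrist"; returns the picture (480x640x3 uint8, red, green, blue); there is no depth.
- camera_info(name): a dict with "fx", "fy", "cx", "cy" (pixels), "cam_to_world" (4x4, takes a point from camera to world coordinates). Camera axes: x right, y down, z forward; pixel columns grow to the right and rows downward; lengths in m; the calibration is good to about 2 mm. A picture is of the moment at which its call begins: read the wrist's pose just before it. camera_info takes no time and is no camera call; for the wrist camera it gives the pose at the moment of the call.
- ticket.close_job(): hands the job in, once; it reports no verdict.
The state is a dict: "time": time; "joint_positions": joint angles; "qvel": joint speeds; "joint_torque": joint torques, N m; "tool_pos": TCP position; "ee_rot": TCP orientation; "wrist_force": force on the tool from outside, world axes, zero at the start; "wrist_torque": the same for the moment, N m; "width": finger opening in m.
Only numpy, scipy, OpenCV 4.12 (cv2) and the standard library are available. Lean on these libraries where they do the work, as an engineer would, in place of code of your own. Each camera call takes 0.05 s, during which the arm holds its last target.

## Task

Take the flat white reagent cartridge off its low stand, stand it upright on its short thin edge in the open nest of the cam clamp, midway along the pressing pad between the pad and the fixed plate, and let go of it. Then swing the spring-return lever by its black knob to the cam's highest lift, where the lever points straight away from the cartridge and the pad presses hardest, and finish the program while still holding the knob there, touching nothing of the cartridge. Do not knock or shift the jar, the carton or the beaker.

Things in the scene. Friction and masses are not known exactly. Their poses are not given: they have to be found in the camera images.
- cartridge: loose flat white plastic cartridge, a box 96 x 60 x 24 mm (its own x, y, z), 0.10 to 0.20 kg, same at both ends and faces; origin at its centre. Starts lying flat on the stand (centre 52 mm above the bench); must end with its x axis vertical, either end up, its thickness along the clamp's x axis
- stand: fixed grey block 70 x 40 mm (its x, y), 40 mm high, with a foot 80 x 50 mm, 4 mm high; origin at the centre of its underside; x points roughly to the robot's right. The cartridge lies along its x and overhangs it by about 10 mm at each side and 13 mm at each end, so it can be pinched across its 60 mm width at either end
- clamp: fixed aluminium cam clamp. Origin on the bench under the nest's centre; x points from the nest to the cam (roughly to the robot's right), z up. Base plate 12 mm thick, x -29 to 114 mm, y +-42. Fixed plate at x -26.5 to -16.5, y +-30, top 57 mm above the bench. Guides behind the pad: x 27 to 49, y +-38, up to 40 mm high. Only the knob is higher than 57 mm
- nest (a point): centre of the nest's floor, 12 mm above the bench over the clamp's origin (axes as the clamp). The nest is 33 mm wide along x with the lever at rest (+-16.5 mm), for the 24 mm thick cartridge, with no stops along y. The cartridge standing there has its centre 48 mm and its top 96 mm above this point; its centre must be within 18 mm of it along y
- pivot (a point): on the lever's vertical pivot axis, 48 mm above the bench, at x = 78 mm, y = 0 of the clamp
- pad: rubber pressing pad, 36 mm wide (y), 16 to 46 mm above the bench; origin coincides with the clamp's at rest. The cam drives it through a 1.5 N/mm spring up to 12.4 mm towards the fixed plate; it pushes the cartridge against that plate and squares it up, with about 5 N at the highest lift
- lever (a joint): lever angle, rad: 0 at rest (arm 1.4 rad counter-clockwise, from above, of the clamp's x axis, roughly away from the robot), growing clockwise from above, stop at 2.2. Highest lift at 1.40, arm exactly along the clamp's x; past it the pad draws back. A spring (about 1 N at the knob at rest, 5 N at the highest lift) swings it back when let go
- knob: upright round black knob at the lever's end, 24 mm in diameter, 41 mm high, from 48 to 89 mm above the bench; origin at the centre of its underside, 95 mm from the pivot axis. The lever arm below it is 14 mm wide, its top 48 mm above the bench. It spins freely on its stem, so it may be gripped with any yaw and swung without turning the hand.
- jar: bystander: small closed jar, 54 mm in diameter, 75 mm high; origin at the centre of its underside
- carton: bystander: cardboard carton 50 x 75 x 60 mm; origin at the centre of its underside
- beaker: bystander: white open beaker, 68 mm in diameter, 80 mm high; origin at the centre of its underside
Not all that is in view belongs to the job. There is more than one size of the cartridge; the job needs the smallest.

How it is judged:
On the way, in this order (a step that is already met when the one before it is completed fails the run):
1. the cartridge stands upright on its short edge in the nest, let go (x of cartridge in the frame of clamp between -0.01 and 0.01 m and y of cartridge in the frame of clamp between -0.018 and 0.018 m and z of cartridge in the frame of clamp between 0.055 and 0.064 m and angle between the x axis of cartridge and the z axis of clamp, either way round below 0.12 rad and contact force between each of the fingers, the arm and cartridge below 0.2 N), for 0.2 s.
2. the lever is at the cam's highest lift and the pad presses the cartridge (all of step 1 and value of joint lever between 1.23 and 1.57 rad and contact force between pad and cartridge above 2 N), for 0.2 s.
At the end, for the whole second after the job is handed in: Cartridge on its short edge in the nest (upright within 0.12 rad, centre within 18 mm along and 10 mm across, 55 to 64 mm high), untouched by the robot, pressed by the pad over 2 N; lever still, within 0.17 rad of the highest lift, its knob held by the robot with over 1 N (all of step 2 and contact force between any of the fingers, the arm and knob above 1 N and velocity of joint lever between -0.2 and 0.2 rad/s); the arm keeps its last pose, push and grip.
It fails at once if a bystander is shifted by more than 25 mm or tipped over (distance of any of jar, carton, beaker from where it was at the start of the episode above 0.025 m or angle between any of jar, carton, beaker's own z axis and vertical above 0.5 rad).
It also fails if it takes over 51 s, if anything falls off the work surface, if the arm or the gripper's body presses on something with over 40 N, if the wrist force passes 120 N, or if a joint passes its speed limit or range.

## Working session

There is one attempt and no reset: what is moved stays moved. The work goes in short steps, Python scripts to look and compute and a shell command to move; the robot and the scene stay as the last step left them, time stands still between calls to the robot, and variables do not carry over. Pictures are saved under pics/ and viewed, and the job is handed in when it is done.

```bash
ls; mkdir -p pics; python3 - <<'E'
from bench import robot, snapshot, camera_info, ticket
import cv2,numpy as np
np.set_printoptions(precision=4,suppress=True)
o=robot.get_obs(); print(o)
for n in ["scene","side","wrist"]:
    c=camera_info(n); print(n,c["fx"],c["cx"],c["cy"]); print(np.array(c["cam_to_world"]))
    cv2.imwrite(f"pics/{n}0.png",snapshot(n)[:,:,::-1])
E
```

```text
pics
{'time': 0.0, 'joint_positions': array([-0.1031,  0.0879,  1.3722, -0.    ,  1.6836, -0.1031]), 'qvel': array([ 0.0008, -0.0008, -0.0016, -0.0023, -0.0014,  0.0007]), 'joint_torque': array([  0.0013, -34.0183, -30.2424,   0.0718,   0.033 ,  -0.0001]), 'tool_pos': array([0.5495, 0.    , 0.2043]), 'ee_rot': array([-1.5706,  0.0021, -0.0001]), 'wrist_force': array([-0.1481, -0.3683, -0.0878]), 'wrist_torque': array([0.028 , 0.0006, 0.0605]), 'width': 0.09436844267270482}
scene 542.4816524546665 320.15138221089614 249.086521153306
[[-0.7189  0.5533 -0.4208  1.0303]
 [ 0.6951  0.5734 -0.4336  0.4936]
 [ 0.0014 -0.6042 -0.7968  0.962 ]
 [ 0.      0.      0.      1.    ]]
side 522.4648345133692 316.41980705196147 235.6804217989035
[[ 0.8136 -0.3825  0.4379  0.075 ]
 [-0.5814 -0.5391  0.6093 -0.6752]
 [ 0.003  -0.7504 -0.661   0.8207]
 [ 0.      0.      0.      1.    ]]
wrist 341.01756631842517 322.19978884427434 237.19494093345838
[[ 1.      0.0008 -0.0008  0.5497]
 [ 0.0005 -0.9584 -0.2855  0.0834]
 [-0.0009  0.2855 -0.9584  0.3832]
 [ 0.      0.      0.      1.    ]]
```

View pics/scene0.png

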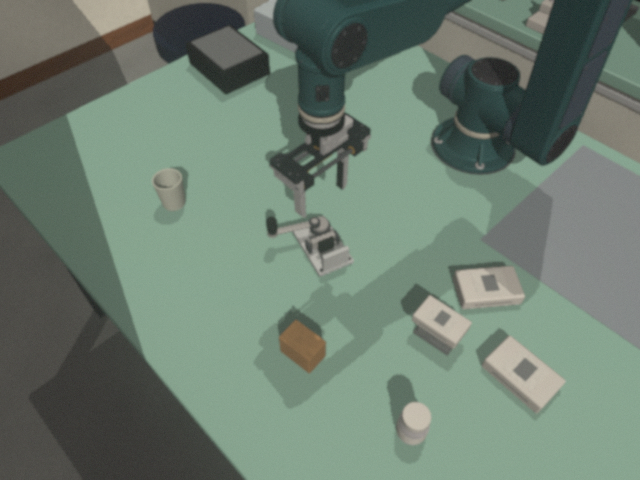

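View pics/side0.png

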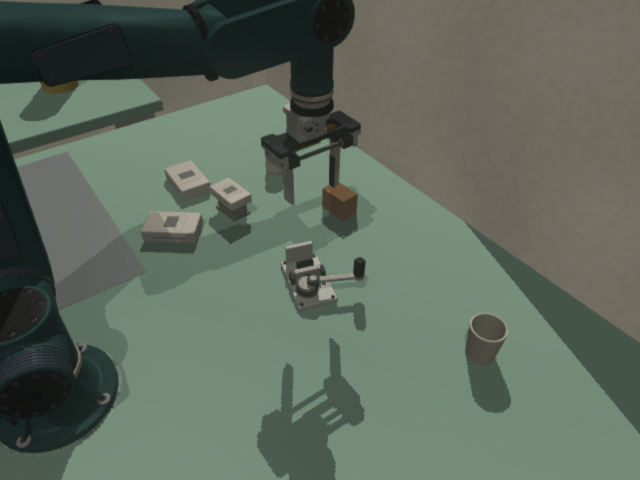

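View pics/wrist0.png

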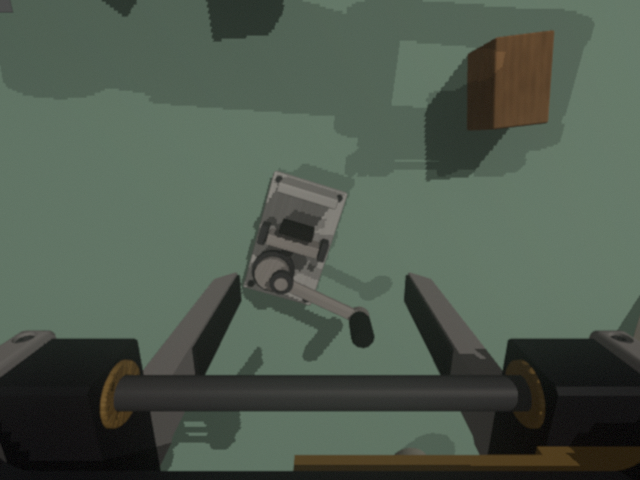

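```bash
cat > h.py <<'E'
import cv2,numpy as np
from bench import robot, snapshot, camera_info, ticket
np.set_printoptions(precision=4,suppress=True)
def ray(n,uv,c=None):
    c=c or camera_info(n); T=np.array(c["cam_to_world"])
    d=T[:3,:3]@np.array([(uv[0]-c["cx"])/c["fx"],(uv[1]-c["cy"])/c["fy"],1]); return T[:3,3],d
def onz(n,uv,z,c=None):
    o,d=ray(n,uv,c); return o+d*(z-o[2])/d[2]
def proj(n,p,c=None):
    c=c or camera_info(n); T=np.array(c["cam_to_world"]); q=T[:3,:3].T@(np.array(p)-T[:3,3])
    return np.array([c["fx"]*q[0]/q[2]+c["cx"],c["fy"]*q[1]/q[2]+c["cy"]])
E
python3 - <<'E'
import cv2
a=cv2.imread("pics/scene0.png")
cv2.imwrite("pics/c1.png",cv2.resize(a[250:420,390:580],None,fx=4,fy=3.5,interpolation=cv2.INTER_CUBIC)[:600,:800])
cv2.imwrite("pics/c1.png",cv2.resize(a[260:410,400:600],None,fx=4,fy=4,interpolation=cv2.INTER_CUBIC))
a=cv2.imread("pics/side0.png")
cv2.imwrite("pics/c2.png",cv2.resize(a[140:290,120:320],None,fx=4,fy=4,interpolation=cv2.INTER_CUBIC))
a=cv2.imread("pics/wrist0.png")
cv2.imwrite("pics/c3.png",cv2.resize(a[160:360,230:430],None,fx=3,fy=3,interpolation=cv2.INTER_CUBIC))
E
```

```text
(no output)
```

View pics/c1.png

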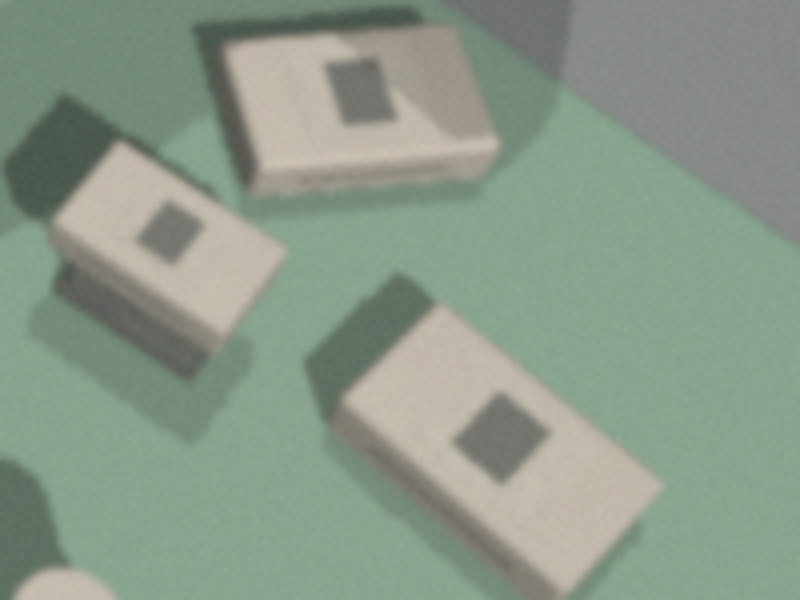

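View pics/c2.png

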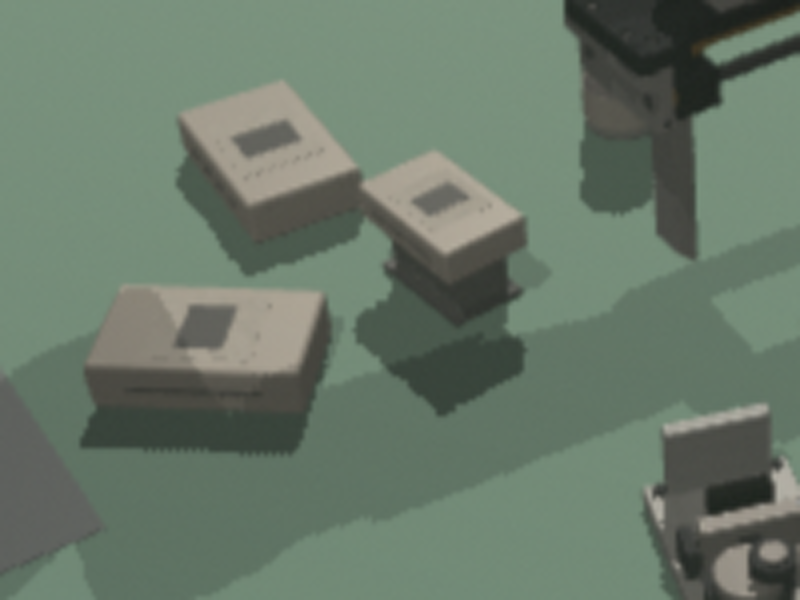

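View pics/c3.png

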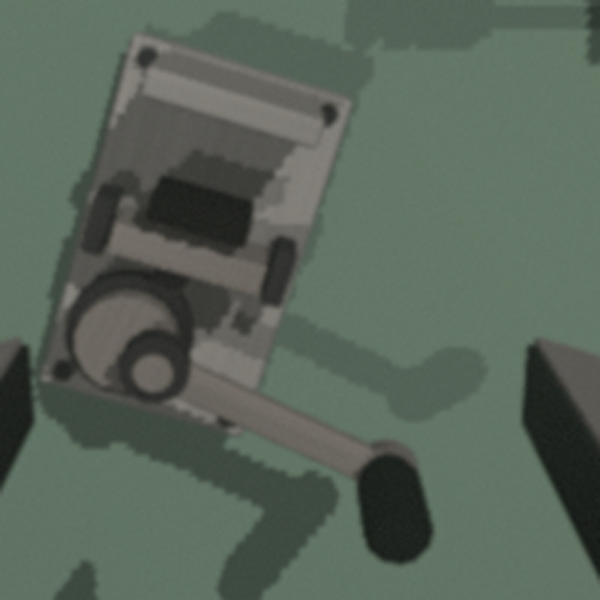

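```bash
python3 - <<'E'
from h import *
P={}
for n,pts,off in [("scene",[(118,140),(288,250),(218,348),(52,222)],(400,260)),("side",[(362,185),(435,151),(523,215),(447,255)],(120,140))]:
    w=np.array([onz(n,np.array(p)/4+off,0.064) for p in pts]); P[n]=w
    print(n,w[:,:2].tolist(),"centre",w.mean(0),"edges",np.linalg.norm(np.roll(w,-1,0)-w,axis=1))
    e=[w[(i+1)%4]-w[i] for i in range(4)]
    print([np.degrees(np.arctan2(v[1],v[0])) for v in e])
w=np.array([onz("wrist",np.array(p)/3+(230,160),0.012) for p in [(135,35),(352,100),(238,432),(40,380)]])
print(w, np.linalg.norm(np.roll(w,-1,0)-w,axis=1),[np.degrees(np.arctan2(*(w[(i+1)%4]-w[i])[1::-1])) for i in range(4)])
k=onz("wrist",np.array((152,373))/3+(230,160),0.055);print("hub",k)
# bystanders
print("carton",onz("scene",(302,350),0.03),"jar",onz("scene",(413,440),0.0),"beaker",onz("scene",(172,208),0))
E
```

```text
scene [[0.4806926691094362, 0.234045132424118], [0.4708819030108752, 0.3284738456442101], [0.5355472111887379, 0.33690323063188626], [0.5392585295220068, 0.24140910495708623]] centre [0.5066 0.2852 0.064 ] edges [0.0949 0.0652 0.0956 0.059 ]
[np.float64(95.9315213417341), np.float64(7.426859816918397), np.float64(-87.77435616062624), np.float64(-172.83333598380543)]
side [[0.47110590300809624, 0.3218527953690019], [0.5248675337064858, 0.32798175724134815], [0.5361452851282635, 0.23825195689467826], [0.4799397677473437, 0.23008740941616002]] centre [0.503  0.2795 0.064 ] edges [0.0541 0.0904 0.0568 0.0922]
[np.float64(6.50378511905412), np.float64(-82.83630447760552), np.float64(-171.73488936499925), np.float64(95.49867801269451)]
[[ 0.4988  0.0463  0.012 ]
 [ 0.577   0.0229  0.012 ]
 [ 0.534  -0.1113  0.012 ]
 [ 0.4559 -0.0886  0.012 ]] [0.0817 0.1409 0.0814 0.1415] [np.float64(-16.61769170257264), np.float64(-107.74657602575759), np.float64(163.77484015078423), np.float64(72.36135123749446)]
hub [ 0.506 -0.066  0.055]
carton [0.7292 0.1346 0.03  ] jar [0.6976 0.386  0.    ] beaker [ 0.6894 -0.3602  0.    ]
```

```bash
python3 - <<'E'
from h import *
for p in [(255,190),(497,150),(225,45)]: print(onz("scene",np.array(p)/4+(400,260),0.015))
E
python3 -m creep '[{"slide":[-40,0,245],"roll":-7,"grip":0},{"slide":[-40,0,245],"roll":-7,"grip":0},{"slide":[-40,0,245],"roll":-7,"grip":0},{"slide":[-40,0,245],"roll":-7,"grip":0},{"slide":[-40,0,245],"roll":-7,"grip":0},{"slide":[-40,0,245],"roll":-7,"grip":0},{"slide":[-40,0,245],"roll":-7,"grip":0},{"slide":[-40,0,245],"roll":-7,"grip":0},{"slide":[-40,0,245],"roll":-7,"grip":0},{"slide":[-40,0,245],"roll":-7,"grip":0}]'
python3 - <<'E'
from h import *
import pickle
c=camera_info("wrist"); pickle.dump(c,open("w1.pkl","wb"))
cv2.imwrite("pics/wrist1.png",snapshot("wrist")[:,:,::-1])
print(robot.get_obs())
E
```

```text
[0.4241 0.287  0.015 ]
[0.3154 0.3589 0.015 ]
[0.3632 0.2216 0.015 ]
time: 0.98
tool_pos: [0.5103, 0.2438, 0.2053]
ee_rot: [-1.571, 0.0, 0.121]
wrist_force: [0.1, -0.5, 0.0]
width: 0.094
{'time': 1.0333, 'joint_positions': array([ 0.3453,  0.1221,  1.3327, -0.0004,  1.6869,  0.2252]), 'qvel': array([-0.0062, -0.0018, -0.0005,  0.0011, -0.001 ,  0.0004]), 'joint_torque': array([  0.4609, -35.4337, -30.2626,   0.1012,   0.001 ,  -0.0028]), 'tool_pos': array([0.5104, 0.2436, 0.2054]), 'ee_rot': array([-1.5713,  0.0001,  0.1201]), 'wrist_force': array([0.5871, 0.6101, 0.6514]), 'wrist_torque': array([ 0.0065, -0.041 , -0.0028]), 'width': 0.09417940758110158}
```

View pics/wrist1.png

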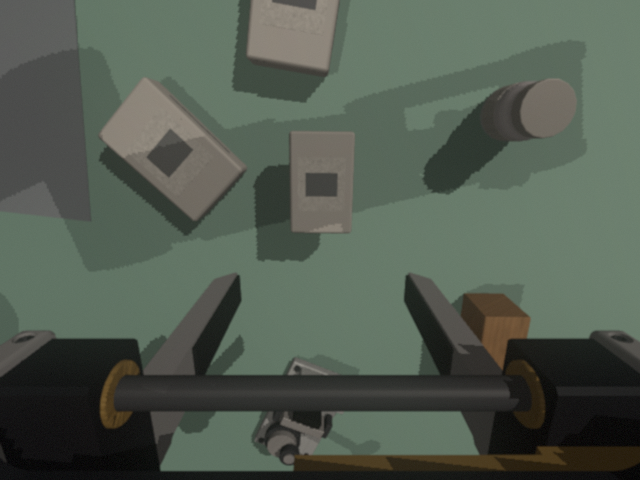

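```bash
python3 - <<'E'
from h import *
import pickle
c=pickle.load(open("w1.pkl","rb"))
a=cv2.imread("pics/wrist1.png"); hsv=cv2.cvtColor(a,cv2.COLOR_BGR2HSV)
m=((hsv[...,0]<35)&(hsv[...,2]>100)).astype(np.uint8)*255
m[:, :260]=0;m[:,370:]=0;m[:110]=0;m[260:]=0
cs,_=cv2.findContours(m,cv2.RETR_EXTERNAL,cv2.CHAIN_APPROX_NONE); k=max(cs,key=cv2.contourArea)
b=cv2.boxPoints(cv2.minAreaRect(k)); print(b)
for bb in (b,[(290.5,131),(354,131),(352,233),(290,232)]):
  w=np.array([onz("wrist",p,0.064,c) for p in bb]); print(w,w.mean(0),np.linalg.norm(np.roll(w,-1,0)-w,axis=1),[np.degrees(np.arctan2(*(w[(i+1)%4]-w[i])[1::-1])) for i in range(4)])
E
```

```text
[[291. 131.]
 [354. 131.]
 [354. 232.]
 [291. 232.]]
[[0.4721 0.327  0.064 ]
 [0.5282 0.3338 0.064 ]
 [0.542  0.2408 0.064 ]
 [0.481  0.2334 0.064 ]] [0.5058 0.2837 0.064 ] [0.0564 0.0941 0.0614 0.0941] [np.float64(6.942500048004445), np.float64(-81.52790171800987), np.float64(-173.06801070091177), np.float64(95.44112559718445)]
[[0.4717 0.3269 0.064 ]
 [0.5282 0.3338 0.064 ]
 [0.5402 0.2395 0.064 ]
 [0.4801 0.2333 0.064 ]] [0.505  0.2834 0.064 ] [0.0569 0.095  0.0605 0.0941] [np.float64(6.942500047887251), np.float64(-82.70419017246329), np.float64(-174.02857343232532), np.float64(95.12029703957757)]
```

```bash
python3 -m creep '[{"slide":[0,172,2],"roll":0,"grip":0},{"slide":[0,172,2],"roll":0,"grip":0},{"slide":[0,172,2],"roll":0,"grip":0},{"slide":[0,172,2],"roll":0,"grip":0},{"slide":[0,172,2],"roll":0,"grip":0},{"slide":[0,172,2],"roll":0,"grip":0},{"slide":[0,172,2],"roll":0,"grip":0},{"slide":[0,172,2],"roll":0,"grip":1},{"slide":[0,172,2],"roll":0,"grip":1},{"slide":[0,172,2],"roll":0,"grip":1},{"slide":[0,172,2],"roll":0,"grip":1},{"slide":[0,172,2],"roll":0,"grip":1},{"slide":[0,172,2],"roll":0,"grip":1},{"slide":[0,172,2],"roll":0,"grip":1}]'
python3 -m creep '[{"slide":[0,-20,0],"roll":0,"grip":1},{"slide":[0,-40,0],"roll":0,"grip":1},{"slide":[0,-70,0],"roll":0,"grip":1},{"slide":[0,-100,0],"roll":0,"grip":1},{"slide":[0,-120,0],"roll":0,"grip":1},{"slide":[0,-120,0],"roll":0,"grip":1},{"slide":[0,-120,0],"roll":0,"grip":1}]'
python3 - <<'E'
from h import *
for n in ["scene","side","wrist"]: cv2.imwrite(f"pics/{n}2.png",snapshot(n)[:,:,::-1])
a=cv2.imread("pics/scene2.png")[180:380,360:560]; b=cv2.imread("pics/side2.png")[90:290,130:330]
cv2.imwrite("pics/c4.png",np.hstack([cv2.resize(x,(400,400)) for x in (a,b)]))
E
```

```text
time: 2.2
tool_pos: [0.5099, 0.2471, 0.0343]
ee_rot: [-1.571, -0.001, 0.122]
wrist_force: [-2.2, -0.6, 3.4]
width: 0.0598
time: 2.78
tool_pos: [0.5103, 0.2472, 0.154]
ee_rot: [-1.57, -0.002, 0.122]
wrist_force: [-0.5, -0.8, -1.2]
width: 0.0598
```

View pics/c4.png

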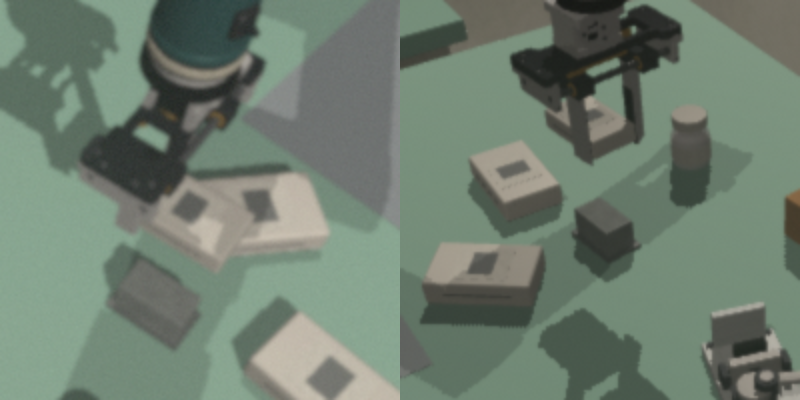

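View pics/wrist2.png

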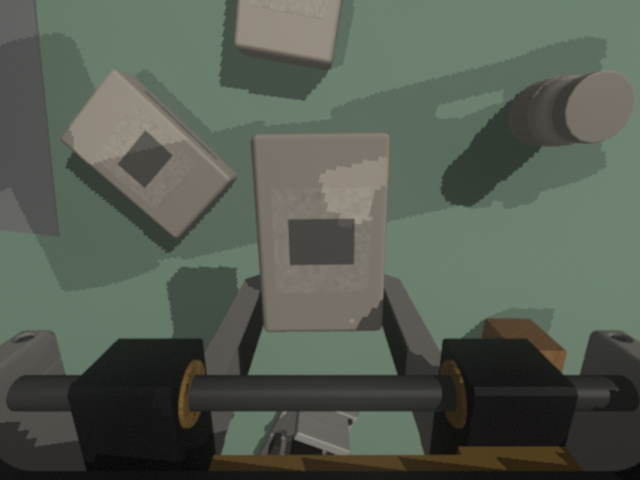

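```bash
python3 -m creep '[{"slide":[0,0,-30],"roll":0,"grip":1},{"slide":[0,0,-60],"roll":0,"grip":1},{"slide":[0,0,-95],"roll":0,"grip":1},{"slide":[0,35,-95],"roll":0,"grip":1},{"slide":[0,70,-95],"roll":0,"grip":1},{"slide":[0,105,-95],"roll":0,"grip":1},{"slide":[0,130,-95],"roll":0,"grip":1},{"slide":[0,147,-95],"roll":0,"grip":1},{"slide":[0,147,-95],"roll":0,"grip":1},{"slide":[0,147,-95],"roll":0,"grip":1}]'
python3 -m creep '[{"slide":[0,0,4],"roll":0,"grip":1},{"slide":[0,0,6],"roll":0,"grip":1},{"slide":[0,0,6],"roll":0,"grip":1}]'
python3 - <<'E'
from h import *
for n in ["scene","side","wrist"]: cv2.imwrite(f"pics/{n}3.png",snapshot(n)[:,:,::-1])
a=cv2.imread("pics/scene3.png")[180:380,330:530]; b=cv2.imread("pics/side3.png")[110:310,170:370]
cv2.imwrite("pics/c5.png",np.hstack([cv2.resize(x,(400,400)) for x in (a,b)]))
E
```

```text
time: 3.77
tool_pos: [0.5193, 0.1522, 0.0037]
ee_rot: [-1.571, 0.005, 0.122]
wrist_force: [0.0, -0.2, -1.6]
width: 0.0598
time: 4.02
tool_pos: [0.5205, 0.1592, 0.0065]
ee_rot: [-1.571, -0.0, 0.123]
wrist_force: [-0.7, -0.2, -1.4]
width: 0.06
```

View pics/c5.png

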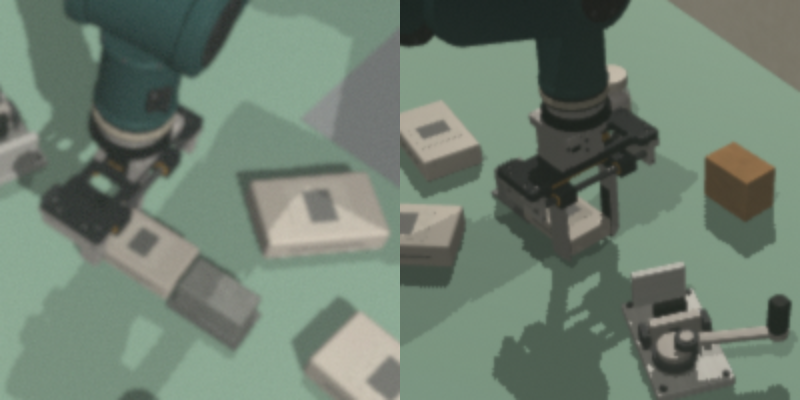

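```bash
python3 -m creep '[{"slide":[0,0,3],"roll":0,"grip":1},{"slide":[0,0,6],"roll":0,"grip":1},{"slide":[0,0,6],"roll":0,"grip":1}]'
```

```text
time: 4.42
tool_pos: [0.52, 0.1647, 0.0066]
ee_rot: [-1.571, -0.0, 0.122]
wrist_force: [0.4, -1.1, -0.6]
width: 0.0596
```

```bash
python3 -m creep '[{"slide":[0,0,2],"roll":0,"grip":1},{"slide":[0,0,4],"roll":0,"grip":1},{"slide":[0,0,4],"roll":0,"grip":1}]'
```

```text
time: 4.67
tool_pos: [0.5199, 0.1647, 0.0068]
ee_rot: [-1.579, 0.0, 0.122]
wrist_force: [0.4, -11.7, 1.3]
width: 0.0597
```

```bash
python3 -m creep '[{"slide":[0,0,3],"roll":0,"grip":1},{"slide":[0,-8,3],"roll":0,"grip":1},{"slide":[0,-15,3],"roll":0,"grip":1},{"slide":[0,-23,3],"roll":0,"grip":1},{"slide":[0,-31,4],"roll":0,"grip":1},{"slide":[0,-31,4],"roll":0,"grip":1}]'
python3 - <<'E'
from h import *
for n in ["scene","side","wrist"]: cv2.imwrite(f"pics/{n}4.png",snapshot(n)[:,:,::-1])
a=cv2.imread("pics/scene4.png")[180:380,330:530]; b=cv2.imread("pics/side4.png")[110:310,170:370]
cv2.imwrite("pics/c6.png",np.hstack([cv2.resize(x,(400,400)) for x in (a,b)]))
E
```

```text
time: 5.17
tool_pos: [0.5191, 0.1709, 0.0387]
ee_rot: [-1.574, -0.0, 0.122]
wrist_force: [-0.5, -6.6, -0.6]
width: 0.06
```

View pics/c6.png

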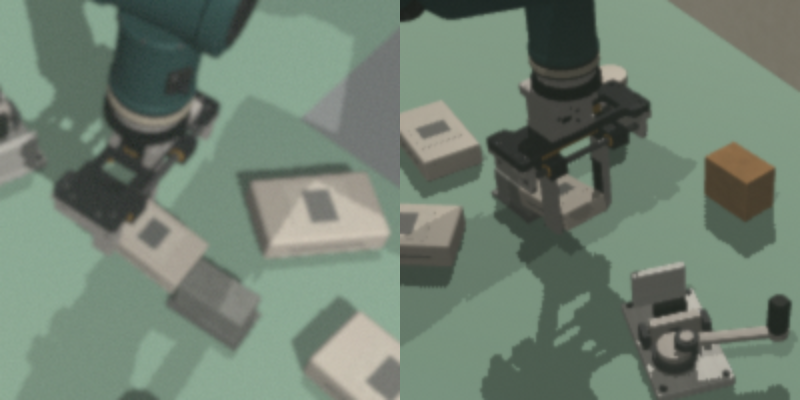

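View pics/wrist4.png

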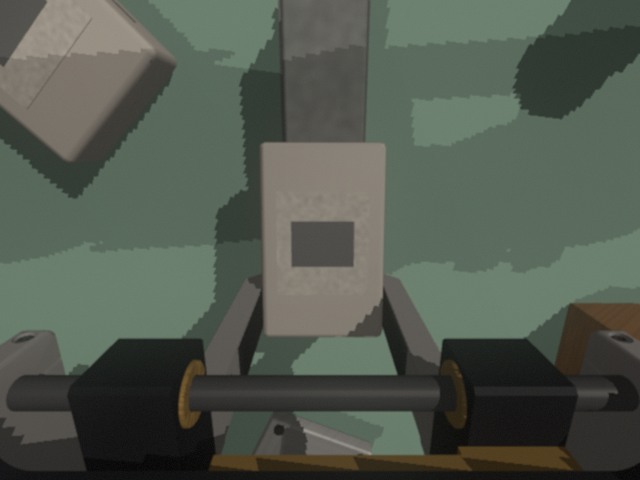

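```bash
cat >> h.py <<'E'
def edge(uL,uR,v,W=0.060,c=None):
    c=c or camera_info("wrist"); T=np.array(c["cam_to_world"])
    Z=W*c["fx"]/np.hypot(uR-uL,0)
    u=(uL+uR)/2
    return T[:3,3]+T[:3,:3]@(np.array([(u-c["cx"])/c["fx"],(v-c["cy"])/c["fy"],1])*Z)
E
python3 - <<'E'
from h import *
print(edge(262,385.5,142),edge(266,384,336))
print(robot.get_obs()["tool_pos"])
E
```

```text
[0.5101 0.2508 0.045 ] [0.5223 0.157  0.0655]
[0.5191 0.1709 0.0385]
```

```bash
python3 -m creep '[{"slide":[0,0,-15],"roll":0,"grip":1},{"slide":[0,0,-15],"roll":0,"grip":1},{"slide":[0,16,-15],"roll":0,"grip":1},{"slide":[0,16,-15],"roll":0,"grip":1},{"slide":[0,16,-4],"roll":0,"grip":1},{"slide":[0,16,2],"roll":0,"grip":1},{"slide":[0,16,2],"roll":0,"grip":1}]'
python3 - <<'E'
from h import *
cv2.imwrite("pics/wrist5.png",snapshot("wrist")[:,:,::-1])
E
```

```text
time: 5.9
tool_pos: [0.5189, 0.1686, 0.0221]
ee_rot: [-1.586, 0.002, 0.124]
wrist_force: [-0.5, -18.2, 0.3]
width: 0.0598
```

View pics/wrist5.png

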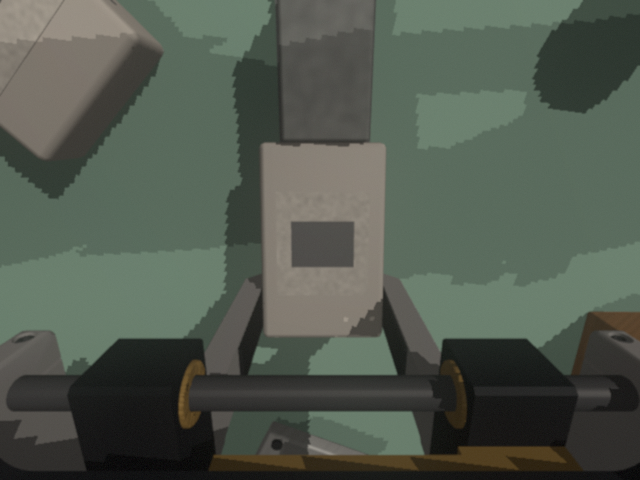

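```bash
python3 -m creep '[{"slide":[0,-3,4],"roll":0,"grip":1},{"slide":[0,-7,5],"roll":0,"grip":1},{"slide":[0,-12,6],"roll":0,"grip":1},{"slide":[0,-16,7],"roll":0,"grip":1},{"slide":[0,-20,7],"roll":0,"grip":1}]'
python3 - <<'E'
from h import *
cv2.imwrite("pics/wrist6.png",snapshot("wrist")[:,:,::-1])
E
```

```text
time: 6.37
tool_pos: [0.5175, 0.1793, 0.0412]
ee_rot: [-1.576, 0.002, 0.122]
wrist_force: [0.6, -5.8, -4.3]
width: 0.0598
```

View pics/wrist6.png

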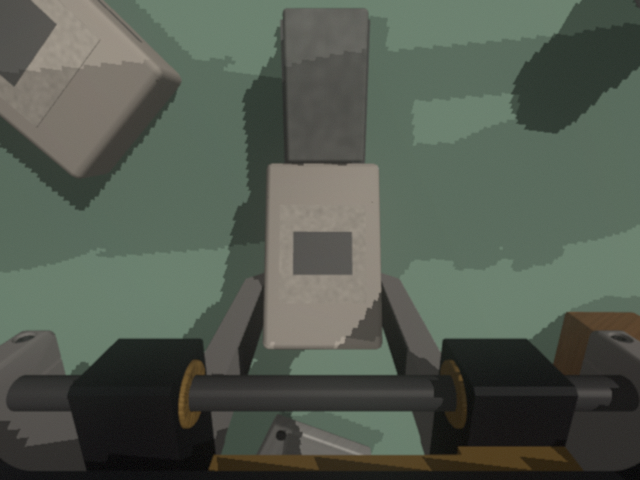

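```bash
python3 - <<'E'
from h import *
print(edge(266.5,379.5,164),edge(264.5,382.5,348))
print(robot.get_obs()["tool_pos"])
E
```

```text
[0.5096 0.2481 0.0359] [0.5208 0.16   0.0709]
[0.5176 0.1797 0.042 ]
```

```bash
python3 -m creep '[{"slide":[0,0,4],"roll":0,"grip":1},{"slide":[0,-4,6],"roll":0,"grip":1},{"slide":[0,-8,9],"roll":0,"grip":1},{"slide":[0,-13,11],"roll":0,"grip":1},{"slide":[0,-17,14],"roll":0,"grip":1},{"slide":[0,-22,17],"roll":0,"grip":1},{"slide":[0,-26,19],"roll":0,"grip":1},{"slide":[0,-26,19],"roll":0,"grip":1}]'
python3 - <<'E'
from h import *
cv2.imwrite("pics/wrist7.png",snapshot("wrist")[:,:,::-1])
E
```

```text
time: 7.08
tool_pos: [0.5154, 0.201, 0.0688]
ee_rot: [-1.571, -0.0, 0.123]
wrist_force: [-0.7, -4.3, -0.7]
width: 0.0601
```

View pics/wrist7.png

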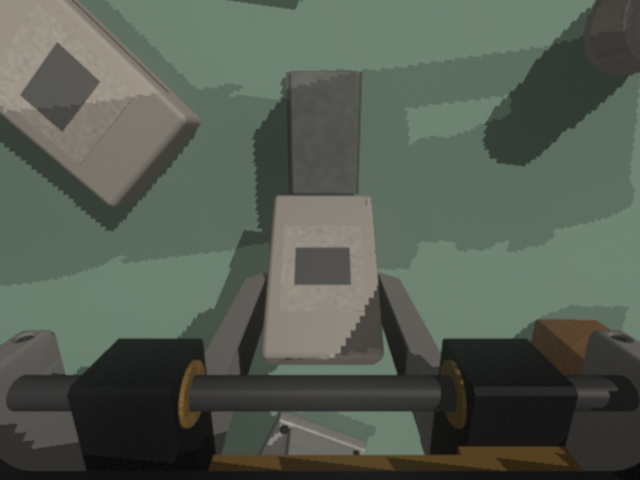

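```bash
python3 - <<'E'
from h import *
print(edge(274.5,371,195),edge(263.5,383,360))
print(robot.get_obs()["tool_pos"])
E
```

```text
[0.51   0.2486 0.0368] [0.519  0.1766 0.101 ]
[0.5155 0.2009 0.0687]
```

```bash
python3 -m creep '[{"slide":[0,-1,5],"roll":0,"grip":1},{"slide":[0,-6,11],"roll":0,"grip":1},{"slide":[0,-11,15],"roll":0,"grip":1},{"slide":[0,-16,20],"roll":0,"grip":1},{"slide":[0,-21,26],"roll":0,"grip":1},{"slide":[0,-24,30],"roll":0,"grip":1},{"slide":[0,-27,36],"roll":0,"grip":1},{"slide":[0,-29,40],"roll":0,"grip":1},{"slide":[0,-29,40],"roll":0,"grip":1}]'
python3 - <<'E'
from h import *
cv2.imwrite("pics/wrist8.png",snapshot("wrist")[:,:,::-1])
E
```

```text
time: 7.88
tool_pos: [0.5106, 0.2417, 0.097]
ee_rot: [-1.569, -0.001, 0.124]
wrist_force: [0.6, 0.3, -1.7]
width: 0.0601
```

View pics/wrist8.png

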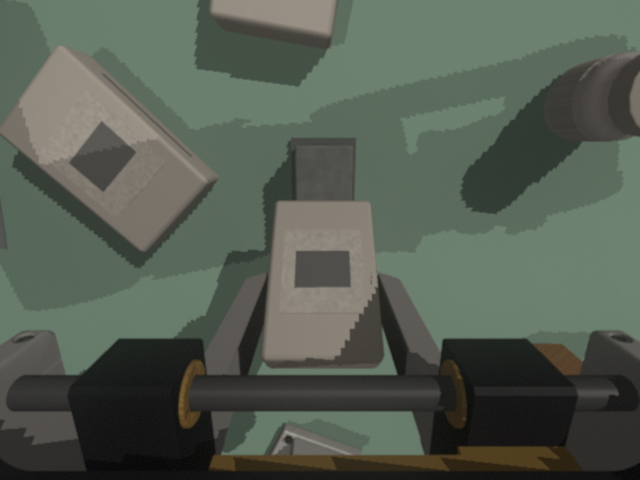

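```bash
python3 -m creep '[{"slide":[0,-5,-25],"roll":0,"grip":1},{"slide":[0,0,-57],"roll":0,"grip":1},{"slide":[0,20,-57],"roll":0,"grip":1},{"slide":[0,38,-57],"roll":0,"grip":1},{"slide":[0,38,-57],"roll":0,"grip":1},{"slide":[0,38,-46],"roll":0,"grip":1},{"slide":[0,38,-39],"roll":0,"grip":1},{"slide":[0,37,-34],"roll":0,"grip":1},{"slide":[0,34,-29],"roll":0,"grip":1},{"slide":[0,31,-24],"roll":0,"grip":1},{"slide":[0,28,-19],"roll":0,"grip":1},{"slide":[0,28,-19],"roll":0,"grip":1}]'
python3 - <<'E'
from h import *
cv2.imwrite("pics/wrist9.png",snapshot("wrist")[:,:,::-1])
E
```

```text
time: 8.93
tool_pos: [0.5135, 0.2208, 0.0698]
ee_rot: [-1.575, -0.002, 0.124]
wrist_force: [-0.2, -5.8, -0.2]
width: 0.06
```

View pics/wrist9.png

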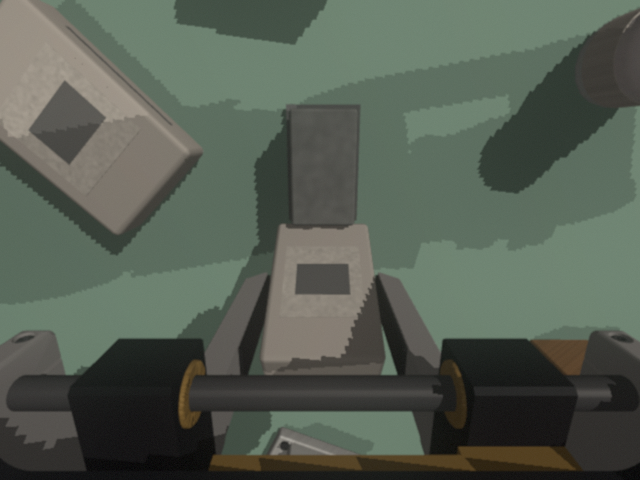

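```bash
python3 - <<'E'
from h import *
print(edge(279,368,224),edge(262,385,360))
E
```

```text
[0.5113 0.2467 0.0256] [0.5167 0.1995 0.1064]
```

```bash
python3 -m creep '[{"slide":[0,-1,7],"roll":0,"grip":1},{"slide":[0,-4,13],"roll":0,"grip":1},{"slide":[0,-6,19],"roll":0,"grip":1},{"slide":[0,-8,25],"roll":0,"grip":1},{"slide":[0,-9,31],"roll":0,"grip":1},{"slide":[0,-10,37],"roll":0,"grip":1},{"slide":[0,-10,40],"roll":0,"grip":1},{"slide":[0,-10,40],"roll":0,"grip":1}]'
python3 - <<'E'
from h import *
for n in ["scene","side","wrist"]: cv2.imwrite(f"pics/{n}10.png",snapshot(n)[:,:,::-1])
a=cv2.imread("pics/scene10.png")[160:360,340:540]; b=cv2.imread("pics/side10.png")[90:290,150:350]
cv2.imwrite("pics/c10.png",np.hstack([cv2.resize(x,(400,400)) for x in (a,b)]))
E
```

```text
time: 9.65
tool_pos: [0.5082, 0.26, 0.0786]
ee_rot: [-1.575, -0.0, 0.123]
wrist_force: [1.0, -5.2, -3.1]
width: 0.0557
```

View pics/wrist10.png

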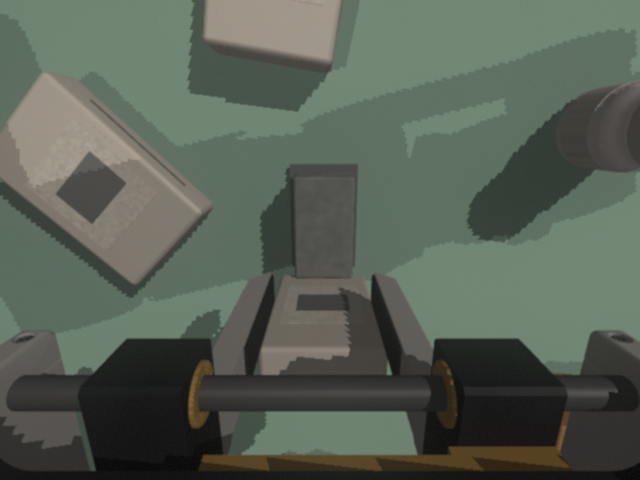

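View pics/c10.png

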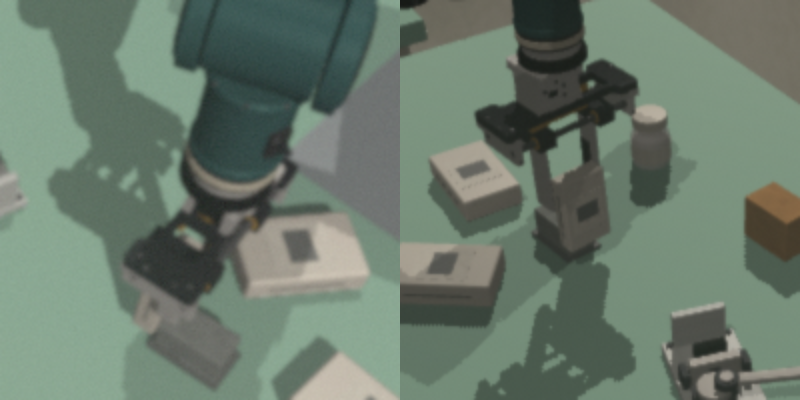

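```bash
python3 - <<'E'
from h import *
print(edge(261,385,349),edge(279,371,278)); print(robot.get_obs()["tool_pos"],robot.get_obs()["width"])
a=cv2.imread("pics/wrist10.png")[250:400,200:430]; cv2.imwrite("pics/c11.png",cv2.resize(a,None,fx=3.4,fy=3.4,interpolation=cv2.INTER_CUBIC))
a=cv2.imread("pics/side10.png")[110:230,190:350]; cv2.imwrite("pics/c12.png",cv2.resize(a,None,fx=5,fy=5,interpolation=cv2.INTER_CUBIC))
E
```

```text
[0.5103 0.2456 0.1149] [0.5106 0.2556 0.052 ]
[0.508  0.261  0.0787] 0.05555235491442426
```

View pics/c11.png

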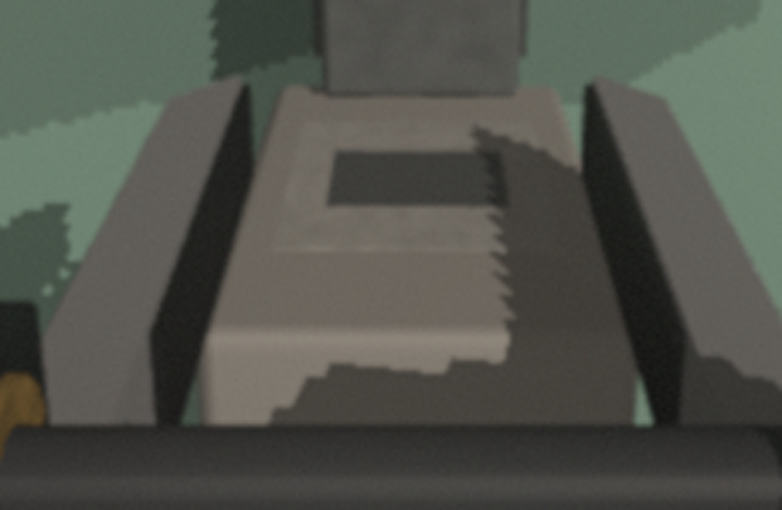

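View pics/c12.png

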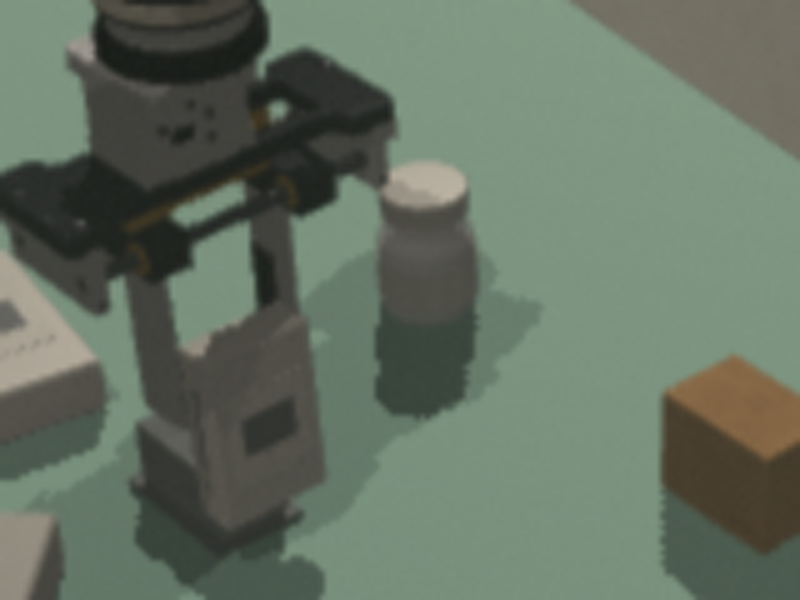

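```bash
python3 -m creep '[{"slide":[0,0,0],"roll":0,"grip":0.25},{"slide":[0,0,-26],"roll":0,"grip":0.25},{"slide":[0,0,-26],"roll":0,"grip":1},{"slide":[0,0,-26],"roll":0,"grip":1},{"slide":[0,0,-26],"roll":0,"grip":1},{"slide":[0,0,-26],"roll":0,"grip":1}]'
python3 - <<'E'
from h import *
for n in ["side","wrist"]: cv2.imwrite(f"pics/{n}13.png",snapshot(n)[:,:,::-1])
a=cv2.imread("pics/wrist13.png")[200:440,160:480]; b=cv2.imread("pics/side13.png")[90:290,150:350]
cv2.imwrite("pics/c13.png",np.hstack([cv2.resize(x,(400,400)) for x in (a,b)]))
print(robot.get_obs()["tool_pos"],robot.get_obs()["width"])
E
```

```text
time: 10.3
tool_pos: [0.5115, 0.2363, 0.0792]
ee_rot: [-1.569, -0.001, 0.123]
wrist_force: [0.4, -0.1, -0.3]
width: 0.0456
[0.5113 0.236  0.0788] 0.03748283316098061
```

View pics/c13.png

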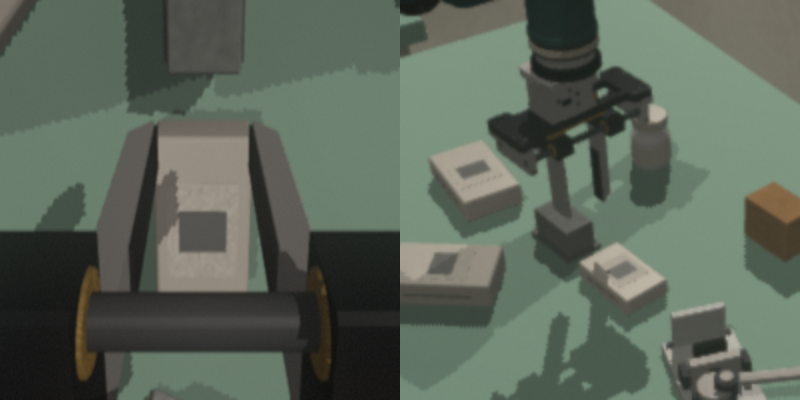

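```bash
python3 -m creep '[{"slide":[0,-40,0],"roll":0,"grip":0},{"slide":[0,-80,-30],"roll":0,"grip":0},{"slide":[0,-100,-70],"roll":0,"grip":0},{"slide":[0,-100,-90],"roll":0,"grip":0},{"slide":[0,-100,-90],"roll":0,"grip":0},{"slide":[0,-100,-90],"roll":0,"grip":0}]'
python3 - <<'E'
from h import *
import pickle
pickle.dump(camera_info("wrist"),open("w14.pkl","wb"))
cv2.imwrite(f"pics/wrist14.png",snapshot("wrist")[:,:,::-1])
E
```

```text
time: 10.9
tool_pos: [0.5227, 0.1453, 0.1793]
ee_rot: [-1.57, -0.002, 0.12]
wrist_force: [-0.6, 0.6, -0.1]
width: 0.0737
```

View pics/wrist14.png

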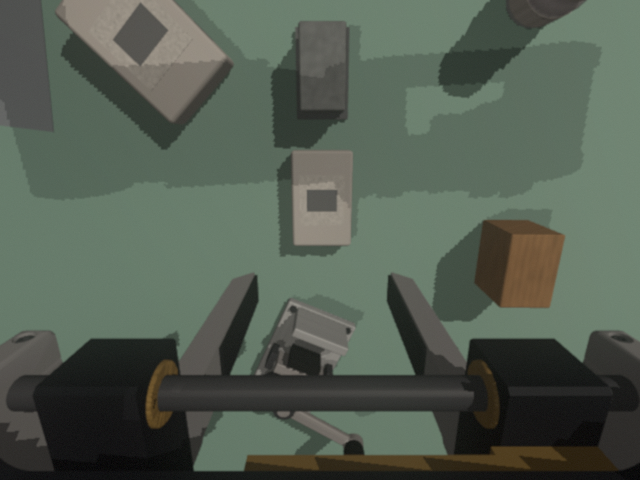

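```bash
python3 - <<'E'
from h import *
import pickle
c=pickle.load(open("w14.pkl","rb"))
w=np.array([onz("wrist",p,0.024,c) for p in [(293,151),(352,151),(351.5,245),(293,245)]]); print(w,w.mean(0),np.linalg.norm(np.roll(w,-1,0)-w,axis=1),[np.degrees(np.arctan2(*(w[(i+1)%4]-w[i])[1::-1])) for i in range(4)])
# clamp base corners at z=.012
for p in [(291,298),(355,325)]: print(onz("wrist",p,0.012,c))
# stand top corners
w=np.array([onz("wrist",p,0.04,c) for p in [(300,21),(347,21),(345,111),(301,111)]]); print(w,w.mean(0))
E
```

```text
[[0.4873 0.211  0.024 ]
 [0.543  0.2177 0.024 ]
 [0.5561 0.1247 0.024 ]
 [0.4963 0.1175 0.024 ]] [0.5206 0.1677 0.024 ] [0.0561 0.0939 0.0602 0.0939] [np.float64(6.901529246881208), np.float64(-81.97934866371916), np.float64(-173.14195746293973), np.float64(95.51058661443767)]
[0.4995 0.0513 0.012 ]
[0.5756 0.0261 0.012 ]
[[0.4842 0.3153 0.04  ]
 [0.5224 0.32   0.04  ]
 [0.5304 0.2511 0.04  ]
 [0.4921 0.2465 0.04  ]] [0.5073 0.2832 0.04  ]
```

```bash
python3 -m creep '[{"slide":[0,40,-12],"roll":0,"grip":0},{"slide":[0,80,-12],"roll":0,"grip":0},{"slide":[0,120,-12],"roll":0,"grip":0},{"slide":[0,150,-12],"roll":0,"grip":0},{"slide":[0,170,-12],"roll":0,"grip":0},{"slide":[0,175,-12],"roll":0,"grip":0},{"slide":[0,175,-12],"roll":0,"grip":1},{"slide":[0,175,-12],"roll":0,"grip":1},{"slide":[0,175,-12],"roll":0,"grip":1},{"slide":[0,175,-12],"roll":0,"grip":1},{"slide":[0,175,-12],"roll":0,"grip":1},{"slide":[0,175,-12],"roll":0,"grip":1},{"slide":[0,170,-12],"roll":0,"grip":1},{"slide":[0,165,-12],"roll":0,"grip":1},{"slide":[0,165,-12],"roll":0,"grip":1}]'
```

```text
time: 12.2
tool_pos: [0.5246, 0.1339, 0.0149]
ee_rot: [-1.571, -0.002, 0.122]
wrist_force: [0.6, -0.3, -1.6]
width: 0.0598
```

```bash
python3 -m creep '[{"slide":[0,0,20],"roll":0,"grip":1},{"slide":[0,0,30],"roll":0,"grip":1},{"slide":[0,0,36],"roll":0,"grip":1},{"slide":[0,0,38],"roll":0,"grip":1},{"slide":[0,0,38],"roll":0,"grip":1}]'
python3 - <<'E'
from h import *
print(robot.get_obs()["tool_pos"],robot.get_obs()["wrist_force"])
E
```

```text
time: 12.62
tool_pos: [0.5196, 0.1681, 0.014]
ee_rot: [-1.579, 0.0, 0.123]
wrist_force: [-0.5, -10.3, 1.8]
width: 0.0596
[0.5196 0.1681 0.014 ] [ -0.4832 -10.348    1.8002]
```

```bash
python3 -m creep '[{"slide":[0,0,3],"roll":0,"grip":1},{"slide":[0,-5,4],"roll":0,"grip":1},{"slide":[0,-10,4],"roll":0,"grip":1},{"slide":[0,-15,4],"roll":0,"grip":1},{"slide":[0,-20,4],"roll":0,"grip":1}]'
python3 -m creep '[{"slide":[0,0,-14],"roll":0,"grip":1},{"slide":[0,0,-14],"roll":0,"grip":1},{"slide":[0,12,-14],"roll":0,"grip":1},{"slide":[0,12,-14],"roll":0,"grip":1}]'
python3 - <<'E'
from h import *
cv2.imwrite("pics/wrist15.png",snapshot("wrist")[:,:,::-1])
E
```

```text
time: 13.03
tool_pos: [0.5184, 0.1724, 0.0324]
ee_rot: [-1.577, 0.002, 0.122]
wrist_force: [1.2, -5.2, -4.0]
width: 0.0596
time: 13.37
tool_pos: [0.5186, 0.1617, 0.019]
ee_rot: [-1.571, 0.004, 0.122]
wrist_force: [-0.9, -1.1, -1.7]
width: 0.0597
```

View pics/wrist15.png

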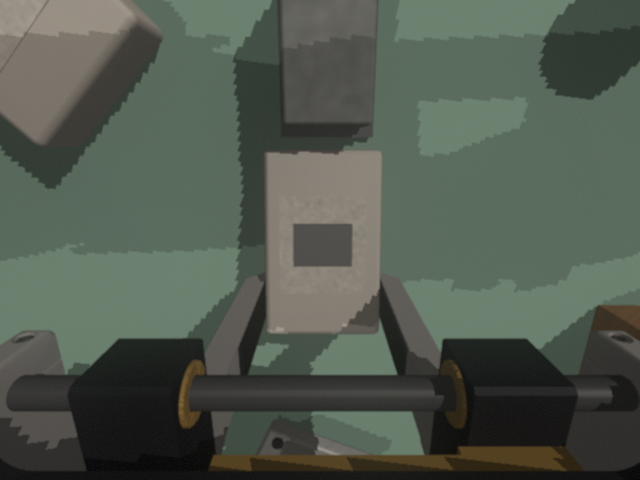

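```bash
python3 - <<'E'
from h import *
print(edge(265,381.5,151),edge(266.5,380,333))
print(robot.get_obs()["tool_pos"])
E
```

```text
[0.5098 0.2371 0.0172] [0.5212 0.1454 0.0399]
[0.5185 0.1618 0.0194]
```

```bash
python3 -m creep '[{"slide":[0,-4,8],"roll":0,"grip":1},{"slide":[0,-4,16],"roll":0,"grip":1},{"slide":[0,-4,18],"roll":0,"grip":1},{"slide":[0,-8,19],"roll":0,"grip":1},{"slide":[0,-12,20],"roll":0,"grip":1},{"slide":[0,-16,21],"roll":0,"grip":1},{"slide":[0,-20,22],"roll":0,"grip":1},{"slide":[0,-24,24],"roll":0,"grip":1},{"slide":[0,-28,27],"roll":0,"grip":1}]'
python3 - <<'E'
from h import *
cv2.imwrite("pics/wrist16.png",snapshot("wrist")[:,:,::-1])
E
```

```text
time: 14.17
tool_pos: [0.5168, 0.1858, 0.0492]
ee_rot: [-1.578, 0.002, 0.122]
wrist_force: [1.0, -7.0, -2.7]
width: 0.0597
```

View pics/wrist16.png

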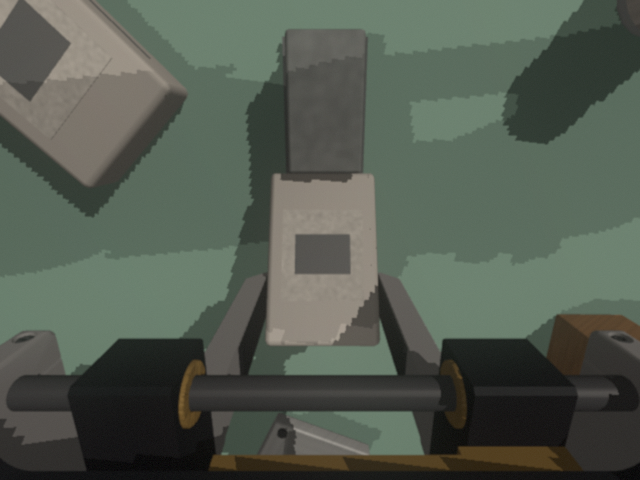

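```bash
python3 - <<'E'
from h import *
print(edge(271,374.5,173),edge(266,381,345))
print(robot.get_obs()["tool_pos"])
E
```

```text
[0.5095 0.2486 0.0285] [0.5202 0.1657 0.0747]
[0.5169 0.1865 0.0501]
```

```bash
python3 -m creep '[{"slide":[0,-2,4],"roll":0,"grip":1},{"slide":[0,-6,6],"roll":0,"grip":1},{"slide":[0,-10,9],"roll":0,"grip":1},{"slide":[0,-14,12],"roll":0,"grip":1},{"slide":[0,-18,15],"roll":0,"grip":1},{"slide":[0,-21,18],"roll":0,"grip":1},{"slide":[0,-24,21],"roll":0,"grip":1}]'
python3 - <<'E'
from h import *
cv2.imwrite("pics/wrist17.png",snapshot("wrist")[:,:,::-1])
E
```

```text
time: 14.8
tool_pos: [0.514, 0.2093, 0.0733]
ee_rot: [-1.572, 0.001, 0.123]
wrist_force: [0.1, -4.1, -3.5]
width: 0.0597
```

View pics/wrist17.png

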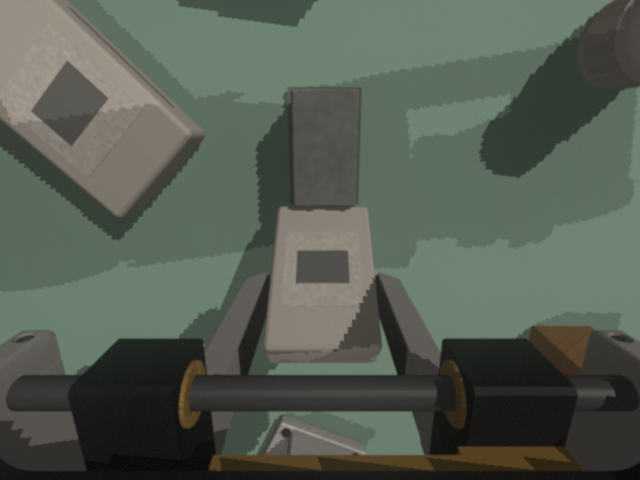

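```bash
python3 - <<'E'
from h import *
print(edge(277,368.5,207),edge(264.5,381.5,350))
print(robot.get_obs()["tool_pos"])
E
```

```text
[0.5098 0.2483 0.0329] [0.5172 0.1883 0.1018]
[0.5141 0.21   0.074 ]
```

```bash
python3 -m creep '[{"slide":[0,-1,5],"roll":0,"grip":1},{"slide":[0,-2,10],"roll":0,"grip":1},{"slide":[0,-3,15],"roll":0,"grip":1},{"slide":[0,-4,20],"roll":0,"grip":1},{"slide":[0,-4,20],"roll":0,"grip":1}]'
python3 - <<'E'
from h import *
for n in ["side","wrist"]: cv2.imwrite(f"pics/{n}18.png",snapshot(n)[:,:,::-1])
a=cv2.imread("pics/wrist18.png")[180:420,160:480]; b=cv2.imread("pics/side18.png")[110:230,190:350]
cv2.imwrite("pics/c18.png",np.hstack([cv2.resize(x,(400,300),interpolation=cv2.INTER_CUBIC) for x in (a,b)]))
E
```

```text
time: 15.27
tool_pos: [0.5129, 0.2292, 0.0796]
ee_rot: [-1.572, -0.003, 0.123]
wrist_force: [-0.7, -5.3, 1.8]
width: 0.0596
```

View pics/c18.png

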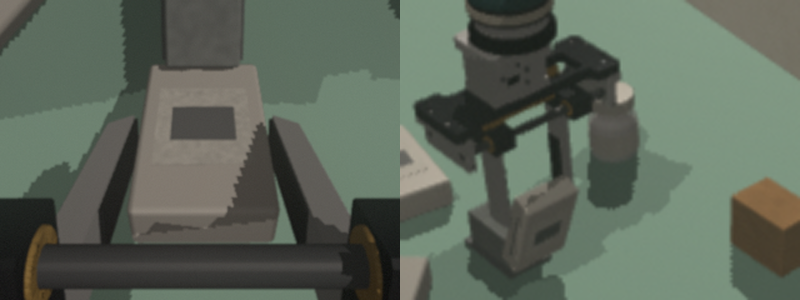

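```bash
python3 - <<'E'
from h import *
print(edge(280,365,234),edge(264,383,348))
a=cv2.imread("pics/wrist18.png")[220:380,240:400];cv2.imwrite("pics/c19.png",cv2.resize(a,None,fx=3.7,fy=3.7,interpolation=cv2.INTER_CUBIC))
print(robot.get_obs()["tool_pos"],robot.get_obs()["width"])
E
```

```text
[0.5113 0.2457 0.0268] [0.5158 0.21   0.1094]
[0.5129 0.229  0.0794] 0.059478418107731204
```

View pics/c19.png

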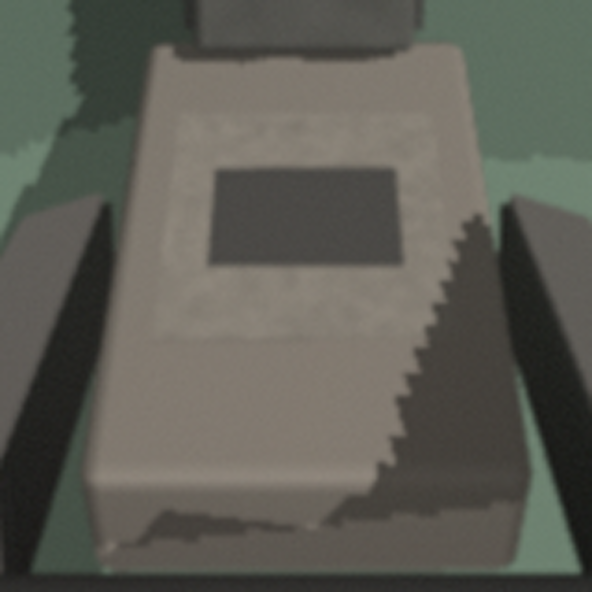

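```bash
python3 -m creep '[{"slide":[0,6,-1],"roll":0,"grip":1},{"slide":[0,12,-1],"roll":0,"grip":1},{"slide":[0,18,-1],"roll":0,"grip":1},{"slide":[0,24,-1],"roll":0,"grip":1},{"slide":[0,24,-1],"roll":0,"grip":1}]'
python3 - <<'E'
from h import *
for n in ["wrist"]: cv2.imwrite(f"pics/{n}20.png",snapshot(n)[:,:,::-1])
a=cv2.imread("pics/wrist20.png")[180:420,160:480]
cv2.imwrite("pics/c20.png",cv2.resize(a,(640,480),interpolation=cv2.INTER_CUBIC))
E
```

```text
time: 15.78
tool_pos: [0.5133, 0.2291, 0.0589]
ee_rot: [-1.569, -0.004, 0.122]
wrist_force: [-6.2, -4.3, 21.8]
width: 0.0596
```

View pics/c20.png

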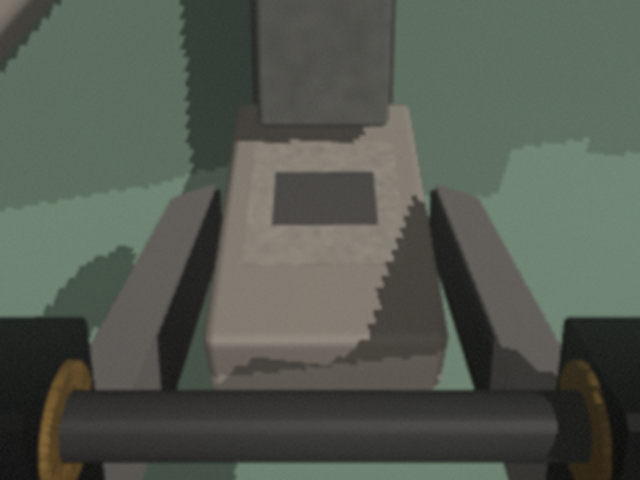

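```bash
python3 - <<'E'
from h import *
print(edge(279,365,232.5),edge(264,383,351)); o=robot.get_obs();print(o["tool_pos"],o["wrist_force"])
E
```

```text
[0.5111 0.2477 0.0088] [0.5163 0.2086 0.0893]
[0.5133 0.2291 0.0589] [-5.8249 -5.3607 21.3755]
```

```bash
python3 -m creep '[{"slide":[0,4,-2],"roll":0,"grip":1},{"slide":[0,8,-4],"roll":0,"grip":1},{"slide":[0,8,-4],"roll":0,"grip":1}]'
python3 - <<'E'
from h import *
for n in ["wrist"]: cv2.imwrite(f"pics/{n}21.png",snapshot(n)[:,:,::-1])
a=cv2.imread("pics/wrist21.png")[180:420,160:480]
cv2.imwrite("pics/c21.png",cv2.resize(a,(640,480),interpolation=cv2.INTER_CUBIC))
E
```

```text
time: 16.08
tool_pos: [0.5142, 0.2265, 0.0564]
ee_rot: [-1.566, -0.007, 0.123]
wrist_force: [-14.2, -4.7, 41.5]
width: 0.0594
```

View pics/c21.png

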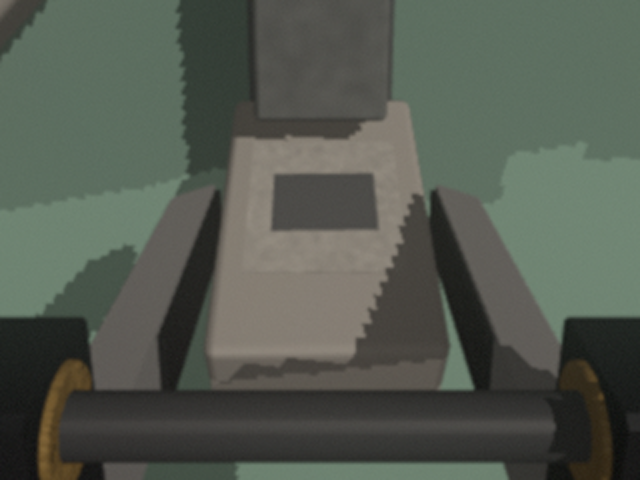

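```bash
python3 -m creep '[{"slide":[0,-10,0],"roll":0,"grip":1},{"slide":[0,-24,0],"roll":0,"grip":1},{"slide":[0,-25,5],"roll":0,"grip":1},{"slide":[0,-26,10],"roll":0,"grip":1},{"slide":[0,-27,14],"roll":0,"grip":1},{"slide":[0,-28,18],"roll":0,"grip":1},{"slide":[0,-28,20],"roll":0,"grip":1}]'
python3 - <<'E'
from h import *
for n in ["wrist"]: cv2.imwrite(f"pics/{n}22.png",snapshot(n)[:,:,::-1])
a=cv2.imread("pics/wrist22.png")[180:420,160:480]
cv2.imwrite("pics/c22.png",cv2.resize(a,(640,480),interpolation=cv2.INTER_CUBIC))
E
```

```text
time: 16.72
tool_pos: [0.5106, 0.2436, 0.0729]
ee_rot: [-1.573, -0.001, 0.122]
wrist_force: [0.7, -6.3, 1.7]
width: 0.0595
```

View pics/c22.png

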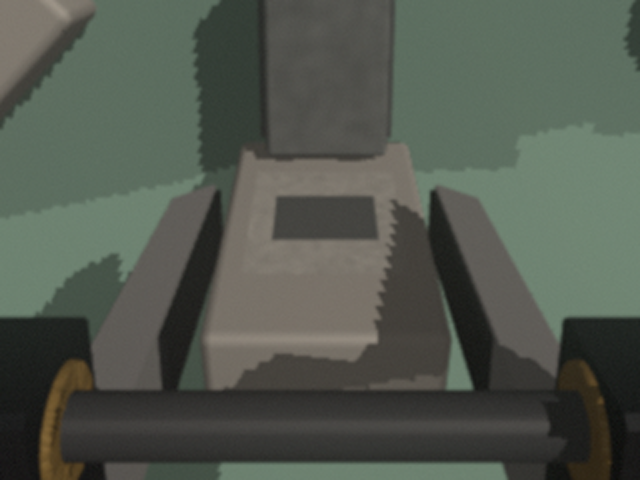

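```bash
python3 - <<'E'
from h import *
print(edge(281.5,364,253),edge(263,384,348)); o=robot.get_obs();print(o["tool_pos"],o["wrist_force"])
E
```

```text
[0.5108 0.2454 0.0171] [0.5132 0.2267 0.1052]
[0.5105 0.2439 0.0727] [ 2.0882 -4.8037  2.2638]
```

```bash
python3 -m creep '[{"slide":[0,0,-10],"roll":0,"grip":1},{"slide":[0,0,-18],"roll":0,"grip":1},{"slide":[0,8,-18],"roll":0,"grip":1},{"slide":[0,13,-18],"roll":0,"grip":1},{"slide":[0,17,-18],"roll":0,"grip":1},{"slide":[0,20,-18],"roll":0,"grip":1},{"slide":[0,23,-18],"roll":0,"grip":1},{"slide":[0,23,-18],"roll":0,"grip":1}]'
python3 - <<'E'
from h import *
for n in ["wrist","side"]: cv2.imwrite(f"pics/{n}23.png",snapshot(n)[:,:,::-1])
a=cv2.imread("pics/wrist23.png")[180:420,160:480]; b=cv2.imread("pics/side23.png")[110:260,190:350]
cv2.imwrite("pics/c23.png",np.hstack([cv2.resize(a,(480,360),interpolation=cv2.INTER_CUBIC),cv2.resize(b,(320,360))]))
E
```

```text
time: 17.43
tool_pos: [0.5114, 0.2282, 0.0559]
ee_rot: [-1.567, 0.0, 0.123]
wrist_force: [-10.2, 0.3, 23.3]
width: 0.059
```

View pics/c23.png

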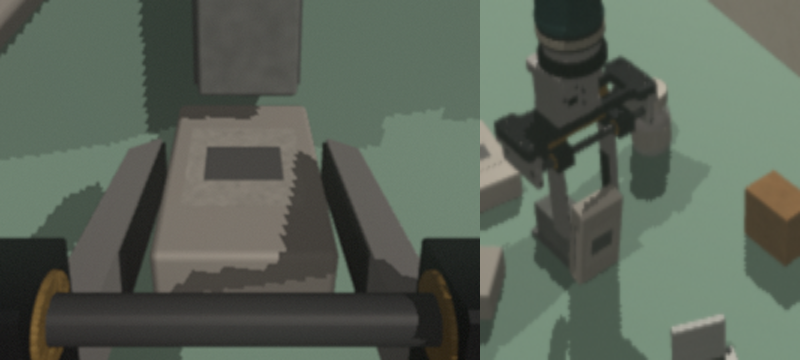

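```bash
python3 - <<'E'
from h import *
print(edge(282,365.3,251.5),edge(262,384.7,350.7)); o=robot.get_obs();print(o["tool_pos"],o["wrist_force"])
E
```

```text
[0.512  0.2319 0.0023] [0.5141 0.2109 0.0907]
[0.5113 0.2282 0.0559] [-10.4594   0.4175  23.1839]
```

```bash
python3 -m creep '[{"slide":[0,4,3],"roll":0,"grip":1},{"slide":[0,7,6],"roll":0,"grip":1},{"slide":[0,7,8],"roll":0,"grip":1},{"slide":[0,7,8],"roll":0,"grip":1}]'
python3 - <<'E'
from h import *
for n in ["wrist","side"]: cv2.imwrite(f"pics/{n}24.png",snapshot(n)[:,:,::-1])
a=cv2.imread("pics/wrist24.png")[220:380,240:400]; b=cv2.imread("pics/side24.png")[150:270,200:320]
cv2.imwrite("pics/c24.png",np.hstack([cv2.resize(a,(400,400),interpolation=cv2.INTER_CUBIC),cv2.resize(b,(400,400),interpolation=cv2.INTER_CUBIC)]))
E
```

```text
time: 17.87
tool_pos: [0.5123, 0.2382, 0.0503]
ee_rot: [-1.564, -0.006, 0.124]
wrist_force: [-9.4, 3.6, 24.7]
width: 0.0587
```

View pics/c24.png

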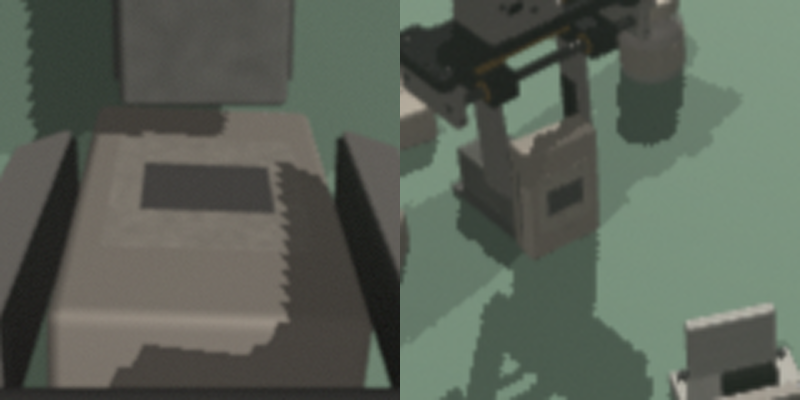

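```bash
python3 - <<'E'
from h import *
print(edge(278.8,363.2,263),edge(260,387.5,347)); o=robot.get_obs();print(o["tool_pos"],o["wrist_force"])
E
```

```text
[0.5122 0.2351 0.002 ] [0.5143 0.2261 0.09  ]
[0.5123 0.2382 0.0503] [-9.5034  4.1871 24.7942]
```

```bash
python3 -m creep '[{"slide":[0,-3,0],"roll":0,"grip":1},{"slide":[0,-5,0],"roll":0,"grip":1},{"slide":[0,-5,0],"roll":0,"grip":1}]'
```

```text
time: 18.22
tool_pos: [0.5125, 0.2365, 0.0511]
ee_rot: [-1.566, -0.005, 0.123]
wrist_force: [-1.6, 3.4, 9.6]
width: 0.0587
```

```bash
python3 -m creep '[{"slide":[0,-3,0],"roll":0,"grip":0.2},{"slide":[0,-3,0],"roll":0,"grip":0.2},{"slide":[0,-3,0],"roll":0,"grip":0.2}]'
python3 - <<'E'
from h import *
for n in ["wrist","side"]: cv2.imwrite(f"pics/{n}25.png",snapshot(n)[:,:,::-1])
a=cv2.imread("pics/wrist25.png")[220:380,240:400]; b=cv2.imread("pics/side25.png")[150:270,200:320]
cv2.imwrite("pics/c25.png",np.hstack([cv2.resize(a,(400,400),interpolation=cv2.INTER_CUBIC),cv2.resize(b,(400,400),interpolation=cv2.INTER_CUBIC)]))
E
```

```text
time: 18.47
tool_pos: [0.5109, 0.2338, 0.0506]
ee_rot: [-1.571, 0.001, 0.122]
wrist_force: [-0.7, 0.1, 0.2]
width: 0.0737
```

View pics/c25.png

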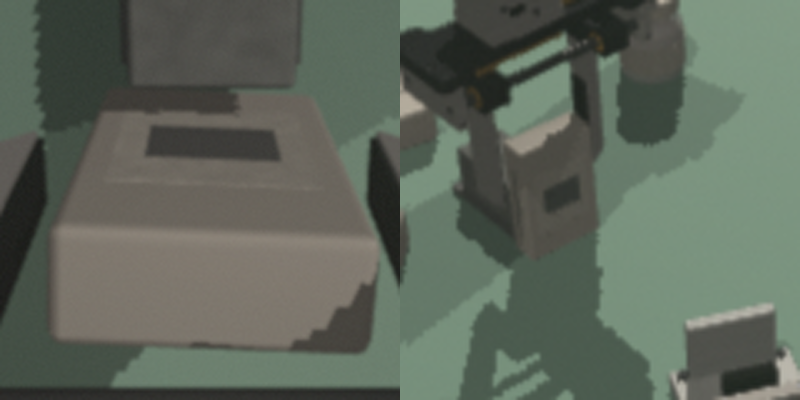

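```bash
python3 - <<'E'
from h import *
A=edge(260.8,391.2,314);B=edge(261,389,357.5)
print(A,B,np.linalg.norm(A-B)); print(edge(281,367,257.5))
for p in [(260.8,312),(391.2,316),(389,360),(261,355)]: print(onz("wrist",p,0.097))
E
```

```text
[0.512  0.2386 0.0889] [0.5141 0.2177 0.0921] 0.02126228885433232
[0.5118 0.2357 0.0052]
[0.4832 0.2407 0.097 ]
[0.5396 0.2457 0.097 ]
[0.5426 0.2235 0.097 ]
[0.4848 0.219  0.097 ]
```

```bash
python3 -m creep '[{"slide":[0,-5,-3],"roll":0,"grip":0.2},{"slide":[0,-5,-3],"roll":0,"grip":0.2},{"slide":[0,-5,-3],"roll":0,"grip":1},{"slide":[0,-5,-3],"roll":0,"grip":1},{"slide":[0,-5,-3],"roll":0,"grip":1},{"slide":[0,-5,-3],"roll":0,"grip":1},{"slide":[0,-5,-3],"roll":0,"grip":1}]'
python3 - <<'E'
from h import *
for n in ["wrist","side"]: cv2.imwrite(f"pics/{n}26.png",snapshot(n)[:,:,::-1])
a=cv2.imread("pics/wrist26.png")[220:380,240:400]; b=cv2.imread("pics/side26.png")[150:270,200:320]
cv2.imwrite("pics/c26.png",np.hstack([cv2.resize(a,(400,400),interpolation=cv2.INTER_CUBIC),cv2.resize(b,(400,400),interpolation=cv2.INTER_CUBIC)]))
E
```

```text
time: 19.15
tool_pos: [0.5118, 0.231, 0.0564]
ee_rot: [-1.571, -0.0, 0.122]
wrist_force: [0.2, -0.2, -0.6]
width: 0.0597
```

View pics/c26.png

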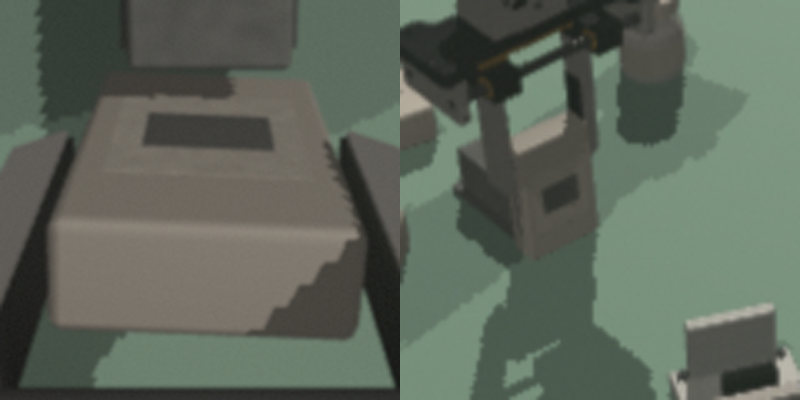

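```bash
python3 - <<'E'
from h import *
c=camera_info("wrist");print(robot.get_obs()["tool_pos"],robot.get_obs()["ee_rot"])
A=edge(260.5,386,311);B=edge(261.5,383,351.5);print(A,B)
w=np.array([onz("wrist",p,0.097) for p in [(260,308),(386,315),(383,354),(261,349)]]);print(w,w.mean(0))
E
```

```text
[0.5117 0.2311 0.0565] [-1.5709 -0.0001  0.1222]
[0.5119 0.2342 0.0891] [0.5141 0.2125 0.09  ]
[[0.4828 0.2365 0.097 ]
 [0.5399 0.2399 0.097 ]
 [0.5421 0.2195 0.097 ]
 [0.4848 0.2152 0.097 ]] [0.5124 0.2278 0.097 ]
```

```bash
python3 -m creep '[{"slide":[0,-30,0],"roll":0,"grip":1},{"slide":[0,-60,0],"roll":0,"grip":1},{"slide":[0,-90,-20],"roll":4,"grip":1},{"slide":[-2,-90,-50],"roll":8,"grip":1},{"slide":[-4,-90,-85],"roll":12,"grip":1},{"slide":[-6,-90,-120],"roll":18,"grip":1},{"slide":[-8,-90,-155],"roll":24,"grip":1},{"slide":[-9,-90,-190],"roll":24,"grip":1},{"slide":[-9,-90,-212],"roll":24,"grip":1},{"slide":[-9,-90,-220],"roll":24,"grip":1},{"slide":[-9,-90,-220],"roll":24,"grip":1},{"slide":[-9,-90,-220],"roll":24,"grip":1}]'
python3 - <<'E'
from h import *
for n in ["wrist","side","scene"]: cv2.imwrite(f"pics/{n}27.png",snapshot(n)[:,:,::-1])
a=cv2.imread("pics/scene27.png")[140:290,260:410]; b=cv2.imread("pics/side27.png")[150:310,230:390]
cv2.imwrite("pics/c27.png",np.hstack([cv2.resize(a,(400,400),interpolation=cv2.INTER_CUBIC),cv2.resize(b,(400,400),interpolation=cv2.INTER_CUBIC)]))
E
```

```text
time: 20.25
tool_pos: [0.5294, 0.0122, 0.1461]
ee_rot: [-1.57, 0.001, -0.297]
wrist_force: [0.5, -0.5, -2.1]
width: 0.0603
```

View pics/c27.png

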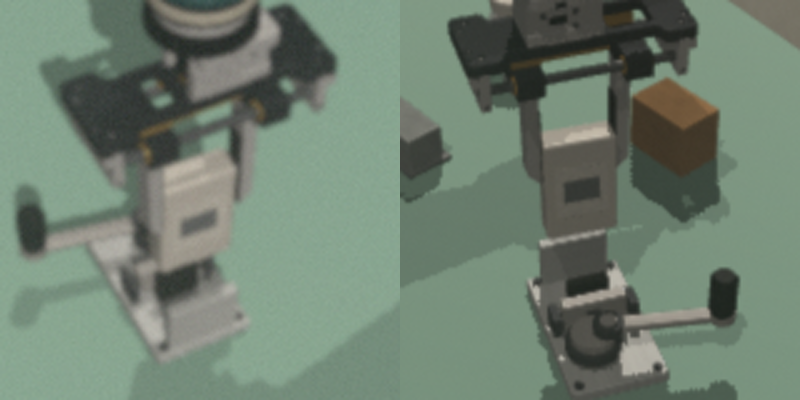

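View pics/wrist27.png

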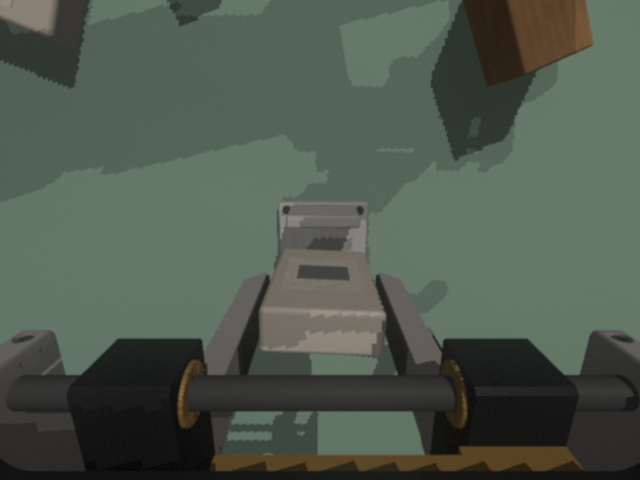

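```bash
python3 - <<'E'
from h import *
a=cv2.imread("pics/wrist27.png")[190:370,240:400];cv2.imwrite("pics/c28.png",cv2.resize(a,None,fx=3.3,fy=3.3,interpolation=cv2.INTER_CUBIC))
E
```

```text
(no output)
```

View pics/c28.png

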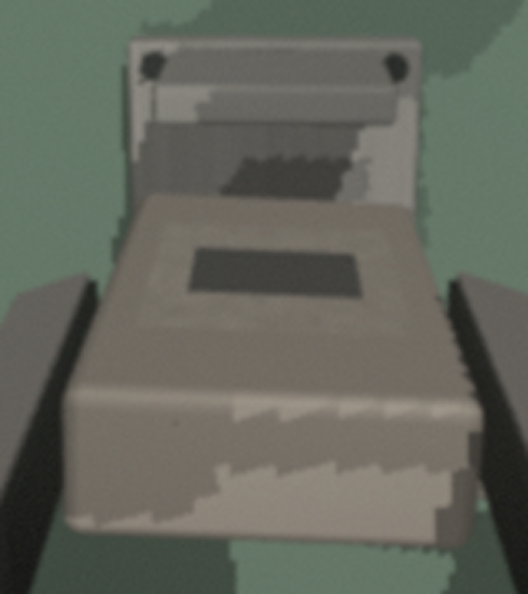

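```bash
python3 - <<'E'
from h import *
o=robot.get_obs();tp=o["tool_pos"];print(tp,o["ee_rot"])
th=np.radians(-107.2);X=np.array([np.cos(th),np.sin(th)]);Y=np.array([-np.sin(th),np.cos(th)])
O=np.array([0.529,0.0079])
f=lambda p,z:(lambda w:np.array([(w[:2]-O)@X,(w[:2]-O)@Y])*1000)(onz("wrist",np.array(p)/3.3+(240,190),z))
print("base",f((130,38),.012),f((421,38),.012),"exp -29, -42/42")
print("plate in",f((155,122),.057),f((395,122),.057),"exp -16.5 +-30"); print("plate out",f((155,85),.057),f((395,85),.057))
b=tp[2]-.0565
print("cart bot front",f((150,195),b),f((412,208),b)); print("top front",f((70,388),b+.096),f((478,405),b+.096)); print("top back",f((68,530),b+.096),f((470,545),b+.096))
print("TCP",(tp[:2]-O)@X,(tp[:2]-O)@Y)
E
```

```text
[0.5294 0.0131 0.1464] [-1.5703  0.0003 -0.2947]
base [-29.6849 -40.8745] [-30.1659  41.0707] exp -29, -42/42
plate in [-17.21   -29.7067] [-17.5537  29.4396] exp -16.5 +-30
plate out [-26.5489 -29.4881] [-26.8908  29.091 ]
cart bot front [ -9.292  -27.7623] [-6.5935 30.1195]
top front [-13.5055 -28.8197] [-11.2087  27.474 ]
top back [  9.1182 -30.1224] [11.3012 27.6353]
TCP -0.0051173280387080975 -0.00111344072530856
```

```bash
python3 -m creep '[{"slide":[1,0,4],"roll":-2,"grip":1},{"slide":[1,25,4],"roll":-2,"grip":1},{"slide":[1,40,4],"roll":-2,"grip":1},{"slide":[1,50,4],"roll":-2,"grip":1},{"slide":[1,60,4],"roll":-2,"grip":1},{"slide":[1,68,4],"roll":-2,"grip":1},{"slide":[1,74,4],"roll":-2,"grip":1},{"slide":[1,74,4],"roll":-2,"grip":1}]'
python3 - <<'E'
from h import *
for n in ["wrist","side","scene"]: cv2.imwrite(f"pics/{n}29.png",snapshot(n)[:,:,::-1])
a=cv2.imread("pics/scene29.png")[160:310,260:410]; b=cv2.imread("pics/side29.png")[170:330,230:390]
cv2.imwrite("pics/c29.png",np.hstack([cv2.resize(a,(400,400),interpolation=cv2.INTER_CUBIC),cv2.resize(b,(400,400),interpolation=cv2.INTER_CUBIC)]))
E
```

```text
time: 21.07
tool_pos: [0.531, 0.0154, 0.0712]
ee_rot: [-1.571, 0.002, -0.261]
wrist_force: [-0.3, 0.2, -1.0]
width: 0.0601
```

View pics/c29.png

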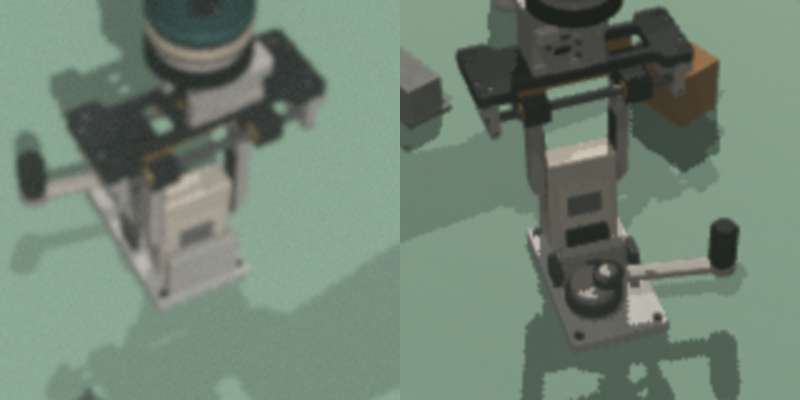

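In the nest between plate and pad, clear so far (force ≈ 0). Seating it the last few mm.

```bash
python3 -m creep '[{"slide":[0,2,0],"roll":0,"grip":1},{"slide":[0,4,0],"roll":0,"grip":1},{"slide":[0,6,0],"roll":0,"grip":1},{"slide":[0,6,0],"roll":0,"grip":1}]'
```

```text
time: 21.55
tool_pos: [0.5324, 0.015, 0.0684]
ee_rot: [-1.571, -0.002, -0.262]
wrist_force: [-1.7, 0.3, 5.1]
width: 0.0599
```

```bash
python3 -m creep '[{"slide":[0,-2,0],"roll":0,"grip":1},{"slide":[0,-2,0],"roll":0,"grip":0.2},{"slide":[0,-2,0],"roll":0,"grip":0.2},{"slide":[0,-2,0],"roll":0,"grip":0.2},{"slide":[0,-20,0],"roll":0,"grip":0.2},{"slide":[0,-50,0],"roll":0,"grip":0.2},{"slide":[0,-85,0],"roll":0,"grip":0.2},{"slide":[0,-110,0],"roll":0,"grip":0.2},{"slide":[0,-110,0],"roll":0,"grip":0.2},{"slide":[0,-110,0],"roll":0,"grip":0.2}]'
python3 - <<'E'
from h import *
for n in ["wrist","side","scene"]: cv2.imwrite(f"pics/{n}30.png",snapshot(n)[:,:,::-1])
a=cv2.imread("pics/scene30.png")[160:310,260:410]; b=cv2.imread("pics/side30.png")[170:330,230:390]
cv2.imwrite("pics/c30.png",np.hstack([cv2.resize(a,(400,400),interpolation=cv2.INTER_CUBIC),cv2.resize(b,(400,400),interpolation=cv2.INTER_CUBIC)]))
a=cv2.imread("pics/wrist30.png")[190:370,240:400];cv2.imwrite("pics/c31.png",cv2.resize(a,None,fx=3.3,fy=3.3,interpolation=cv2.INTER_CUBIC))
E
```

```text
time: 22.38
tool_pos: [0.5329, 0.0151, 0.1784]
ee_rot: [-1.57, -0.004, -0.262]
wrist_force: [0.3, -0.6, -0.6]
width: 0.0746
```

View pics/c30.png

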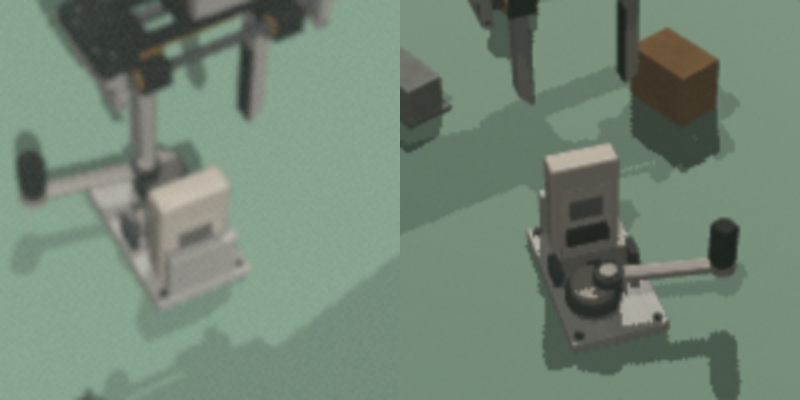

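View pics/wrist30.png

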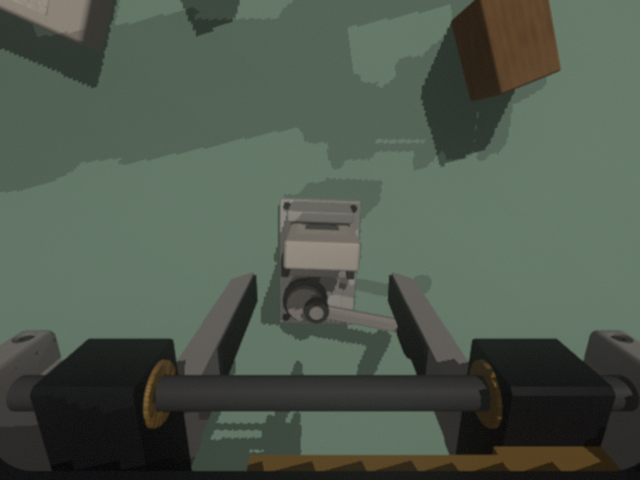

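View pics/c31.png

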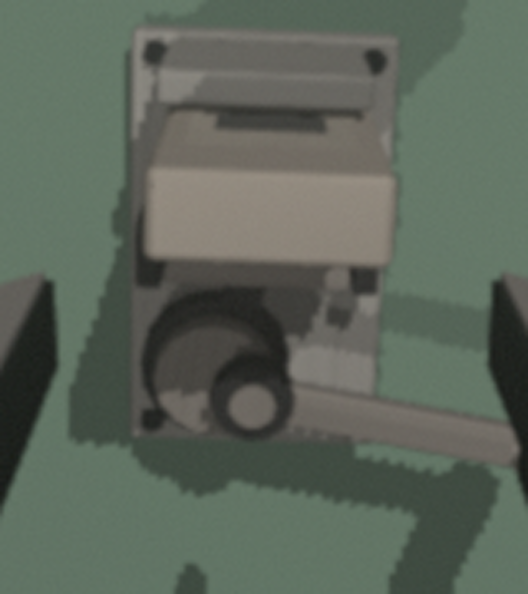

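```bash
python3 - <<'E'
from h import *
th=np.radians(-107.2);X=np.array([np.cos(th),np.sin(th)]);Y=np.array([-np.sin(th),np.cos(th)])
O=np.array([0.529,0.0079])
f=lambda p,z:(lambda w:np.array([(w[:2]-O)@X,(w[:2]-O)@Y])*1000)(onz("wrist",np.array(p)/3.3+(240,190),z))
print("base",f((135,28),.012),f((398,38),.012),f((132,436),.012))
print("plate in",f((160,105),.057),f((372,110),.057))
print("top",f((147,168),.108),f((396,177),.108),f((390,265),.108),f((146,257),.108))
k=O+.078*X+.095*np.array([np.cos(th+1.4),np.sin(th+1.4)]);print("knob",k, "end",O+.173*X)
E
```

```text
base [-28.3071 -43.4674] [-28.3842  37.155 ] [112.5976 -43.8891]
plate in [-15.7654 -31.3098] [-16.6416  26.1743]
top [-13.8    -29.2965] [-13.9037  27.5889] [ 7.7204 27.7118] [  7.9903 -29.3703]
knob [ 0.5906 -0.1097] end [ 0.4778 -0.1574]
```

```bash
python3 -m creep '[{"slide":[30,0,-35],"roll":0,"grip":0.2},{"slide":[60,0,-70],"roll":0,"grip":0.2},{"slide":[82,0,-98],"roll":0,"grip":0.2},{"slide":[88,0,-106],"roll":0,"grip":0.2},{"slide":[88,0,-106],"roll":0,"grip":0.2},{"slide":[88,0,-106],"roll":0,"grip":0.2}]'
python3 - <<'E'
from h import *
print(robot.get_obs()["tool_pos"],robot.get_obs()["joint_positions"])
for n in ["wrist","side","scene"]: cv2.imwrite(f"pics/{n}32.png",snapshot(n)[:,:,::-1])
a=cv2.imread("pics/scene32.png")[160:310,230:380]; b=cv2.imread("pics/side32.png")[190:350,270:430]
cv2.imwrite("pics/c32.png",np.hstack([cv2.resize(a,(400,400),interpolation=cv2.INTER_CUBIC),cv2.resize(b,(400,400),interpolation=cv2.INTER_CUBIC)]))
E
```

```text
time: 23.03
tool_pos: [0.5884, -0.1098, 0.1744]
ee_rot: [-1.57, 0.004, -0.263]
wrist_force: [-0.3, 0.0, 0.4]
width: 0.0752
[ 0.5884 -0.1098  0.1744] [-0.2797  0.2061  1.2979  0.0009  1.6419 -0.0166]
```

View pics/c32.png

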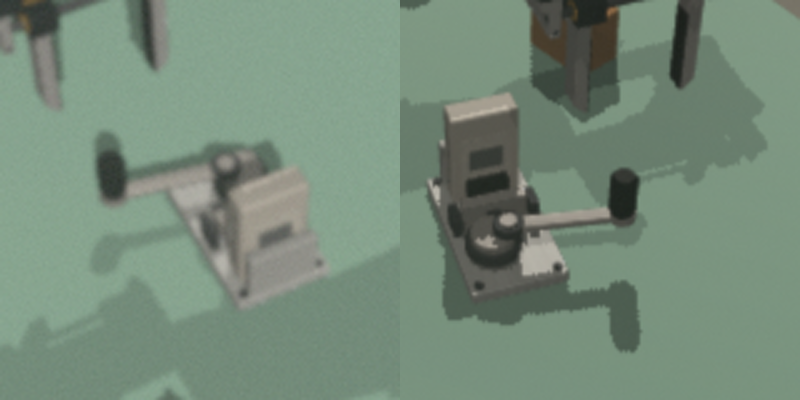

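View pics/wrist32.png

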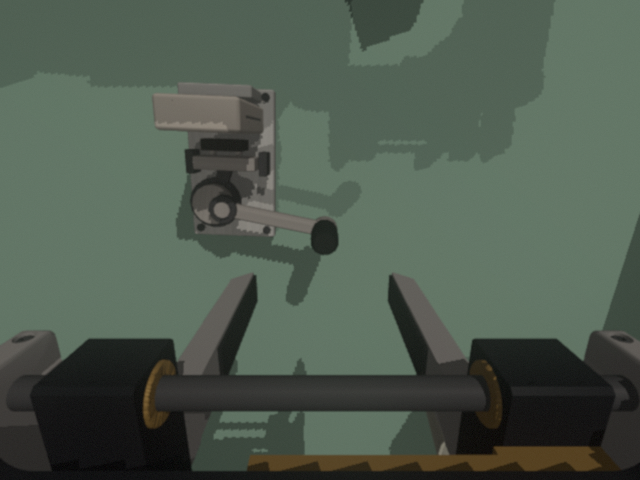

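```bash
python3 - <<'E'
from h import *
print(onz("wrist",(324.5,242),.089),onz("side",(359,261),.089),onz("scene",(271,219),.089))
E
```

```text
[ 0.5906 -0.1086  0.089 ] [ 0.5848 -0.1128  0.089 ] [ 0.5886 -0.1107  0.089 ]
```

```bash
python3 -m creep '[{"slide":[2,35,0],"roll":0,"grip":0.2},{"slide":[2,70,0],"roll":0,"grip":0.2},{"slide":[2,100,0],"roll":0,"grip":0.2},{"slide":[2,117,0],"roll":0,"grip":0.2},{"slide":[2,117,0],"roll":0,"grip":0.2},{"slide":[2,117,0],"roll":0,"grip":1},{"slide":[2,117,0],"roll":0,"grip":1},{"slide":[2,117,0],"roll":0,"grip":1},{"slide":[2,117,0],"roll":0,"grip":1},{"slide":[2,117,0],"roll":0,"grip":1},{"slide":[2,117,0],"roll":0,"grip":1},{"slide":[2,117,0],"roll":0,"grip":1},{"slide":[2,117,0],"roll":0,"grip":1},{"slide":[2,117,0],"roll":0,"grip":1}]'
python3 - <<'E'
from h import *
o=robot.get_obs();p=o["tool_pos"][:2];yaw=o["ee_rot"][2];print(p,yaw,o["width"],o["wrist_force"])
# arc in tool axes
th=np.radians(-107.2);O=np.array([0.529,0.0079]);P=O+.078*np.array([np.cos(th),np.sin(th)])
print("r",np.linalg.norm(p-P),"ang",np.degrees(np.arctan2(*(p-P)[::-1])), "exp",np.degrees(th+1.4))
xh=np.array([np.cos(yaw),np.sin(yaw)]);zh=np.array([-np.sin(yaw),np.cos(yaw)])
for a in np.arange(0,1.41,.1):
    q=P+.095*np.array([np.cos(th+1.4-a),np.sin(th+1.4-a)])-p; print(round(a,2),np.round(1000*np.array([q@xh,q@zh]),1))
E
```

```text
time: 24.35
tool_pos: [0.5897, -0.1102, 0.0596]
ee_rot: [-1.571, 0.004, -0.262]
wrist_force: [-5.6, 0.2, 4.0]
width: 0.0234
[ 0.5897 -0.1102] -0.2618550749092242 0.023350753141075643 [-5.5781  0.2314  3.9569]
r 0.09444727679373204 ang -27.472913258941425 exp -26.98590868168475
0.0 [0.7 0.7]
0.1 [-1.7 -8.5]
0.2 [ -5.1 -17.4]
0.3 [ -9.3 -25.9]
0.4 [-14.3 -34. ]
0.5 [-20.1 -41.5]
0.6 [-26.7 -48.4]
0.7 [-33.8 -54.6]
0.8 [-41.6 -60. ]
0.9 [-49.9 -64.7]
1.0 [-58.6 -68.5]
1.1 [-67.6 -71.4]
1.2 [-76.9 -73.4]
1.3 [-86.4 -74.4]
1.4 [-95.9 -74.5]
```

```bash
python3 -m creep '[{"slide":[-2,0,-8],"roll":0,"grip":1},{"slide":[-5,0,-17],"roll":0,"grip":1},{"slide":[-9,0,-26],"roll":0,"grip":1},{"slide":[-14,0,-34],"roll":0,"grip":1},{"slide":[-20,0,-41],"roll":0,"grip":1},{"slide":[-27,0,-48],"roll":0,"grip":1},{"slide":[-34,0,-55],"roll":0,"grip":1},{"slide":[-42,0,-60],"roll":0,"grip":1},{"slide":[-50,0,-65],"roll":0,"grip":1},{"slide":[-50,0,-65],"roll":0,"grip":1}]'
```

```text
time: 25.18
tool_pos: [0.5257, -0.1599, 0.0597]
ee_rot: [-1.569, -0.001, -0.262]
wrist_force: [2.2, 4.6, 0.0]
width: 0.0232
```

Now to 1.4 rad (from the 0.9 point: remaining about −46, −10).

```bash
python3 -m creep '[{"slide":[-9,0,-4],"roll":0,"grip":1},{"slide":[-18,0,-6],"roll":0,"grip":1},{"slide":[-27,0,-8],"roll":0,"grip":1},{"slide":[-36,0,-9],"roll":0,"grip":1},{"slide":[-46,0,-10],"roll":0,"grip":1},{"slide":[-46,0,-10],"roll":0,"grip":1},{"slide":[-46,0,-10],"roll":0,"grip":1}]'
python3 - <<'E'
from h import *
o=robot.get_obs();p=o["tool_pos"][:2];print(p,o["width"],o["wrist_force"])
th=np.radians(-107.2);O=np.array([0.529,0.0079]);P=O+.078*np.array([np.cos(th),np.sin(th)])
d=p-P;print("r",np.linalg.norm(d),"lever",th+1.4-np.arctan2(d[1],d[0]))
for n in ["wrist","side","scene"]: cv2.imwrite(f"pics/{n}33.png",snapshot(n)[:,:,::-1])
a=cv2.imread("pics/scene33.png")[130:290,240:400]; b=cv2.imread("pics/side33.png")[200:360,230:390]
cv2.imwrite("pics/c33.png",np.hstack([cv2.resize(a,(400,400),interpolation=cv2.INTER_CUBIC),cv2.resize(b,(400,400),interpolation=cv2.INTER_CUBIC)]))
E
```

```text
time: 25.77
tool_pos: [0.4793, -0.1586, 0.0597]
ee_rot: [-1.571, -0.002, -0.262]
wrist_force: [4.7, -0.2, -1.7]
width: 0.0234
[ 0.4793 -0.1586] 0.023372728356003732 [ 4.7069 -0.2066 -1.7357]
r 0.0957592336733695 lever 1.3816894299885119
```

View pics/c33.png

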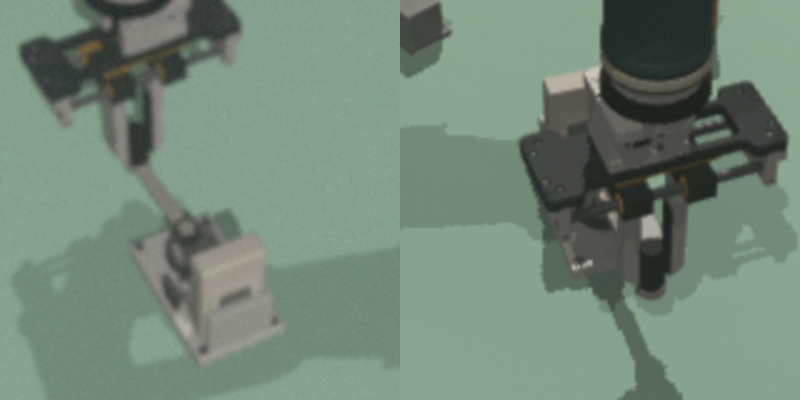

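View pics/wrist33.png

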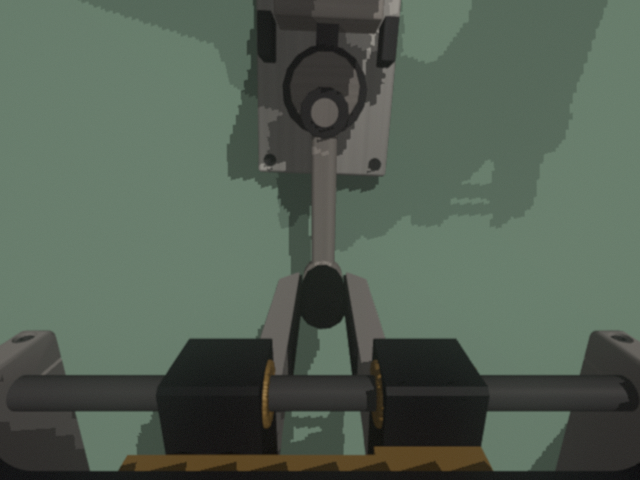

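```bash
python3 -m creep '[{"slide":[-2,0,0],"roll":0,"grip":1},{"slide":[-2,0,0],"roll":0,"grip":1},{"slide":[-2,0,0],"roll":0,"grip":1},{"slide":[-2,0,0],"roll":0,"grip":1},{"slide":[-2,0,0],"roll":0,"grip":1},{"slide":[-2,0,0],"roll":0,"grip":1}]'
python3 - <<'E'
from h import *
o=robot.get_obs();p=o["tool_pos"][:2];print(p,o["width"],o["wrist_force"],o["qvel"])
th=np.radians(-107.2);O=np.array([0.529,0.0079]);P=O+.078*np.array([np.cos(th),np.sin(th)])
d=p-P;print("lever",th+1.4-np.arctan2(d[1],d[0]))
cv2.imwrite("pics/scene34.png",snapshot("scene")[:,:,::-1])
a=cv2.imread("pics/scene34.png");cv2.imwrite("pics/c34.png",cv2.resize(a[190:290,300:380],None,fx=6,fy=6,interpolation=cv2.INTER_CUBIC))
X=np.array([np.cos(th),np.sin(th)]);Y=np.array([-np.sin(th),np.cos(th)])
E
```

```text
time: 26.42
tool_pos: [0.4775, -0.158, 0.0598]
ee_rot: [-1.571, -0.001, -0.262]
wrist_force: [5.3, -2.1, -0.6]
width: 0.0233
[ 0.4775 -0.158 ] 0.023259352159495372 [ 5.2804 -2.1127 -0.6491] [-0.0021 -0.0008  0.001  -0.0009  0.0007  0.001 ]
lever 1.4012536994588094
```

View pics/c34.png

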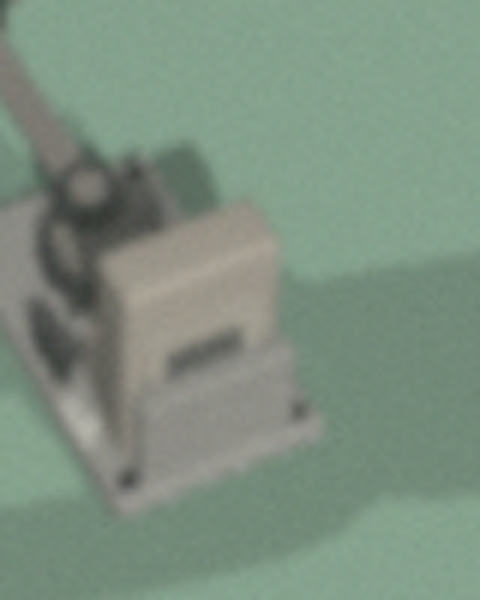

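View pics/scene34.png

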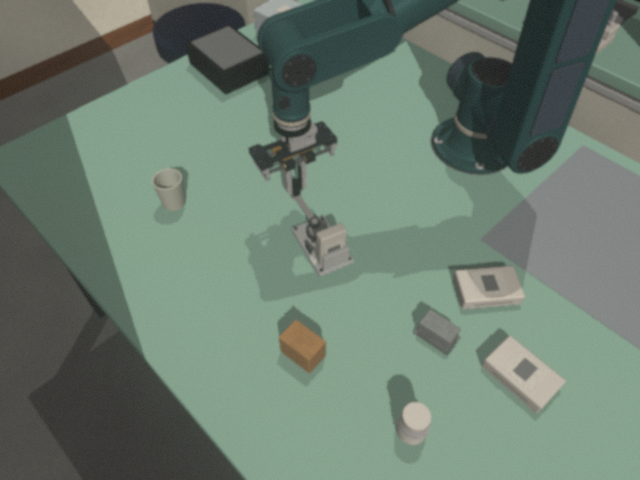

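```bash
python3 - <<'E'
from h import *
th=np.radians(-107.2);X=np.array([np.cos(th),np.sin(th)]);Y=np.array([-np.sin(th),np.cos(th)]);O=np.array([0.529,0.0079])
for p,z in [((100,262),.108),((250,200),.108),((280,240),.108),((120,292),.108),((155,388),.057),((290,345),.057)]:
    w=onz("scene",np.array(p)/6+(300,190),z)[:2]-O; print(np.round([1000*w@X,1000*w@Y],1))
ticket.close_job(); print(robot.get_obs()["time"])
E
```

```text
[ 3.1 30.6]
[  4.4 -27.3]
[-15.7 -28.1]
[-11.4  30.4]
[-18.7  20.5]
[-23.3 -30.3]
the job is handed in; nothing more can be done
the job is handed in; nothing more can be done
```

The cartridge stands upright in the nest with nothing touching it. The lever is held at the cam's highest lift, and the job was handed in at about 26.4 s. I got no verdict back, so what follows is my own checks.

**What I did**
- The hand cannot tip, so I pinched the cartridge at one end and pivoted it upright in the grip by pushing its far end against the fixed stand.
- On the first try the fingers slipped off and the cartridge fell flat on the bench. I gripped it again, repeated the pivot, stood it on the bench and took it again near its centre.
- I set it in the nest, opened the fingers and backed off. Then I gripped the knob and swung the lever round on its arc.

**Last checks**
- **Cartridge position:** its top sits about 5 mm from the nest centre towards the fixed plate (limit 10 mm). Along the pad it is off by about 2 mm (limit 18 mm). Both come from one scene-camera reading, good to a few mm.
- **Upright:** it looks upright and flush against the plate. I did not measure its final tilt.
- **Lever:** about 1.40 rad from the hand's position. The last wrist image, taken just before the final 2 mm nudge, suggested about 1.36 rad. Both are within the limit.
- **Grip on the knob:** fingers closed to 23 mm, arm still, and about 5 N pulling back, which matches the spring at highest lift.
- **Pad force:** not measured directly; I infer it from the lever angle and the pull-back force.
- **Bystanders:** the jar, carton and beaker look unmoved in the last scene picture.

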